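# Stand the ring gauge in its rack and snap the retaining bar home

## Task

Stand the wooden ring gauge that leans in the sloped rest on its long edge in the empty slot of the gauge rack, roughly centred along the slot, and let go of it. Then pick up the retaining bar by its red handle, set it across both gauges with its two legs in the rack's sockets and press it straight down until both legs snap past the spring catches and the bar is fully down. Finish holding on: keep your grip on the handle and keep pressing the bar down firmly, at about 10 N, when the program ends; leave the things lying round about where they are.

Things in the scene. Friction and masses are not known exactly. Their poses are not given: they have to be found in the camera images.
- gauge: The loose ring gauge: hardwood plate with bored holes, 46 (x) x 150 (y) x 8 (z) mm, about 60 g. Origin at the centre of its underside (the plate lies from z = 0 to 8 mm). At the start it leans in the rest, long edge down, x pointing up along its slope, 0.35 rad off vertical; its upper 26 mm stand free of the rest on both faces.
- gauge_mid (a point): Middle of the loose gauge, halfway through its thickness; axes as the gauge.
- rest: Fixed sloped wooden rest, base 130 (x) x 60 (y) mm, origin at the centre of its underside. A ledge along x carries the gauge's lower edge, about 10 mm above the table; a low back, 20 mm high along the slope, leans the gauge's top towards the rest's -y side by 0.35 rad.
- rack: Fixed gauge rack: metal base 120 (x) x 190 (y) x 6 mm, origin at the centre of its underside, z up. Wooden ribs 110 mm long (x), up to 28 mm above the table, leave two slots along x at y = +28 mm (empty) and y = -28 mm (filled), each 12 mm wide, the mouth flared to about 20 mm. Outside them, at y = +-62 mm, are two sockets with spring catches for the bar's legs.
- rack_slot (a point): Middle of the floor of the empty slot (rack frame 0, +28, 6 mm); axes as the rack, slot along x. A gauge standing in the slot on its long edge has its middle 23 mm above this point and its top 46 mm above it.
- rack_seat (a point): Centre of the rack on the level of the socket floors (rack frame 0, 0, 6 mm); axes as the rack. The bar is fully down when its origin is here and its y axis lies along the rack's y, either way round.
- bar: The loose retaining bar, about 160 g, standing on its legs: dark steel bridge 140 mm long (y), 36 mm wide (x), beam 48 to 58 mm above the feet, red handle on top. A leg at each end, 30 (x) x 8 (y) mm, centred at y = +-62 mm, with a round bump on its outer face, 5 mm proud, 10 mm above the foot. Origin in the middle on the level of the feet, z up.
- bar_handle (a point): Middle of the red handle (20 (x) x 50 (y) mm, 30 mm high, 73 mm above the feet). Pressing in: the bumps meet the catches with the bar about 18 mm above its seat, the resistance rises to some 10 to 13 N, drops to nothing about 9 mm above the seat (the catches then pull the bar down), and rises again when the feet land on the rigid socket floors.
- gum_pot: Bystander, to be left alone: stoneware gum pot, 55 mm across, 49 mm high.
- cigar: Bystander, to be left alone: cigar lying along its x, 145 mm long, 22 mm thick.
- tin: Bystander, to be left alone: shallow grey open tin, 69 mm across, 34 mm high.
- punch: Bystander, to be left alone: pale cap punch standing upright, 25 mm across, 60 mm high.
- rule: Bystander, to be left alone: wooden rule lying flat along its y, 27x200x4 mm.
- filled_slot (a point): Middle of the floor of the other slot (rack frame 0, -28, 6 mm), in which a like gauge already stands, fixed; its top is 46 mm above this point.
- socket_a (a point): Middle of the floor of the socket at +y (rack frame 0, +62, 6 mm). The leg goes between metal cheeks at x = +-18 mm (flared tops, 39 mm above the table) and between the wooden rib (y = 56 mm) and the rounded brass spring catch that sticks out of an aluminium housing (40 mm high, y = 77 to 93 mm).
- socket_b (a point): The same for the socket at -y (rack frame 0, -62, 6 mm), mirrored.

How it is judged:
On the way, in this order (a step that is already met when the one before it is completed fails the run):
1. the loose gauge stands on its long edge in the empty slot, let go (x of gauge_mid in the frame of rack between -0.02 and 0.02 m and y of gauge_mid in the frame of rack between 0.021 and 0.035 m and z of gauge_mid in the frame of rack between 0.025 and 0.033 m and angle between the x axis of gauge and the z axis of rack, either way round below 0.3 rad and angle between the y axis of gauge and the x axis of rack, either way round below 0.1 rad and contact force between the fingers and gauge below 0.3 N and linear speed of gauge below 0.02 m/s), for 0.2 s.
2. the bar has snapped past both catches and is fully down on the rack, with the gauge still in its slot (x of gauge_mid in the frame of rack between -0.02 and 0.02 m and y of gauge_mid in the frame of rack between 0.021 and 0.035 m and z of gauge_mid in the frame of rack between 0.025 and 0.033 m and angle between the x axis of gauge and the z axis of rack, either way round below 0.3 rad and angle between the y axis of gauge and the x axis of rack, either way round below 0.1 rad and z of bar in the frame of rack_seat below 0.002 m and x of bar in the frame of rack_seat between -0.005 and 0.005 m and y of bar in the frame of rack_seat between -0.005 and 0.005 m and angle between the z axis of bar and the z axis of rack, either way round below 0.06 rad and angle between the y axis of bar and the y axis of rack, either way round below 0.1 rad), for 0.2 s.
At the end, for the whole second after the job is handed in: Gauge on its long edge in the slot (its middle within 20 mm along, 7 mm across, 4 mm in height, upright within 0.3 rad); bar snapped in, within 2 mm of fully down, centred within 5 mm, level; the fingers hold it and it presses on the rack with more than 5 N through the last second (all of step 2 and contact force between bar and rack above 5 N and contact force between the fingers and bar above 3 N); the arm keeps its last pose, push and grip.
It fails at once if a bystander is moved more than 30 mm (distance of any of gum_pot, cigar, tin, punch, rule from where it was at the start of the episode above 0.03 m).
It also fails if it takes over 72 s, if anything falls off the work surface, if the arm or the gripper's body presses on something with over 40 N, if the wrist force passes 120 N, or if a joint passes its speed limit or range.

## Robot

A 7-joint arm with a two-finger parallel gripper is mounted at the origin on a cart in front of the work surface, level with it; the furniture and walls round the work are solid. World frame = base frame: x ahead of the robot, y to its left, z up, the work surface at z = 0. Lengths are in m, angles in rad, forces in N, time in s.
With the tool pointing down it reaches from about 0.4 to 0.85 m from the base axis. Payload 10.4 kg.
Tool frame: the origin (TCP) lies at the very end of the fingers, on their centre line; the grasp point (between the pads) lies 19 mm behind it (r.pinch_z is the distance from the TCP to the grasp point, in m); z points along the fingers, y is the line along which they close (so a half turn about z gives the same grasp; the last joint's range is limited). The gripper opens to 87 mm and grips with 3 to 60 N. Pads are 19 mm wide; open, the fingers measure 117 mm over their backs; the gripper's body (75 mm by 190 mm) begins 51 mm behind the grasp point.
Start: joints at [-1.125, 0.332, -0.065, 1.46, 0.022, 1.35, -0.088], TCP at [0.282, 0.558, 0.186] pointing down, gripper open.
Joint ranges: [-2.6, 2.6], [-0.5, 2.12], [-1.47, 1.34], [0.16, 2.42], [-1.27, 4.41], [0.06, 2.06], [-2.6, 2.6]. Speed limits (rad/s): [2.22, 2.22, 2.79, 2.79, 3.14, 3.14, 3.14].

## Interface

Orientations are given as a unit quaternion [x, y, z, w].
In Python, from bench import r, camera gives the robot as it stands. The module is installed in compiled form; this text tells all that it offers.
- The arm moves only by the shell command python3 -m pendant 'ROWS' [FORCE]. ROWS is JSON, a list of rows, each an object with "dp": the shift along the tool's x, y, z as a fraction of full scale, a list of three; "rotation": the turn, a rotation vector about the tool's x, y, z as a fraction of full scale, a list of three; "jaw": the opening, from 0 (shut) to 1 (fully open). A call has 1 to 8 rows; each row is the pose to reach, as a shift and turn from the pose commanded when the call began, along the tool's axes at that moment, turning the shorter way round; what a row does not reach only later rows make up. Full scale, the value 1, is 0.15 m for a shift and 2 pi rad for a turn. A row lasts 1/8 s, in which the tool goes at most 62.5 mm and 10.7 degrees, less where a joint would pass 70% of its speed; a pose out of reach is approached as far as the arm can. A call with a number of a shift or a turn outside -1 to 1 is refused whole. A call with a gripper value outside its range is refused whole. The fingers move at their own pace and stop on an object; FORCE is the grip in N (left out, the last holds). Time passes only in rows, so rows that repeat a pose let the fingers close. It gives the time, the measured TCP pose, the force, the opening and the grip force at its end, in the units of the state.
- r.read_state(): the state, without advancing time (a new reading comes with each control period).
- camera(name): name is "side" or "top"; returns a dict with "image" (384x512x3 uint8, red, green, blue), "z_map" (384x512 float32, m along the optical axis (not along the pixel's ray), 0 where there is no reading), "mtx" (3x3 intrinsics, pixels), "T" (4x4, takes a point from camera to world coordinates). Camera axes: x right, y down, z forward; pixel columns grow to the right and rows downward; lengths in m; the calibration is good to about 2 mm. A picture is of the moment at which its call begins.
- r.close_job(): hands the job in; it is judged then, once.
The state is a dict: "time": time; "joint_positions": joint angles; "joint_vel": joint speeds; "joint_torque": joint torques, N m; "ee_pos": TCP position; "eef_rot": TCP orientation; "ft_force": force on the tool from outside, world axes, zero at the start; "torque": the same for the moment, N m; "width": finger opening in m; "grip_force": force on a finger pad.
Only numpy, scipy, OpenCV 4.12 (cv2) and the standard library are available. Lean on these libraries where they do the work, as an engineer would, in place of code of your own. Each camera call takes 0.05 s, during which the arm holds its last target. There are 200 camera calls.

## Working session

There is one attempt and no reset: what is moved stays moved. The work goes in short steps, Python scripts to look and compute and a shell command to move; the robot and the scene stay as the last step left them, time stands still between calls to the robot, and variables do not carry over. Pictures are saved under pics/ and viewed, at most 12 in all, crops included, and the job is handed in when it is done.

```bash
mkdir -p pics; cat > h.py <<'E'
import numpy as np, cv2
from bench import r, camera
from scipy.spatial.transform import Rotation as R
def cloud(c):
    z=c["z_map"]; v,u=np.indices(z.shape); K=c["mtx"]
    P=np.stack([(u-K[0,2])/K[0,0]*z,(v-K[1,2])/K[1,1]*z,z],-1)@c["T"][:3,:3].T+c["T"][:3,3]
    P[z==0]=np.nan; return P
E
python3 - <<'E'
from h import *
for n in("top","side"):
    c=camera(n); np.savez(n+"0.npz",**c); print(n,c["mtx"],c["T"].round(3))
    cv2.imwrite(f"pics/{n}0.png",cv2.resize(c["image"][...,::-1],(800,600)))
s=r.read_state();print({k:np.round(v,3) for k,v in s.items()}, r.pinch_z)
print(R.from_quat(s["eef_rot"]).as_matrix().round(3))
E
```

```text
top [[483.97573442   0.         257.96958719]
 [  0.         483.97573442 190.97850656]
 [  0.           0.           1.        ]] [[ 1.200e-02 -9.970e-01  7.700e-02  3.520e-01]
 [-1.000e+00 -1.200e-02  0.000e+00  6.600e-02]
 [ 1.000e-03 -7.700e-02 -9.970e-01  1.882e+00]
 [ 0.000e+00  0.000e+00  0.000e+00  1.000e+00]]
side [[441.54409425   0.         252.8065163 ]
 [  0.         441.54409425 189.23125595]
 [  0.           0.           1.        ]] [[-0.906 -0.157  0.392 -0.085]
 [-0.422  0.291 -0.859  1.376]
 [ 0.021 -0.944 -0.33   0.588]
 [ 0.     0.     0.     1.   ]]
{'time': np.float64(0.1), 'joint_positions': array([-1.125,  0.333, -0.065,  1.461,  0.022,  1.35 , -0.089]), 'joint_vel': array([-0.001, -0.002, -0.   , -0.002, -0.   ,  0.001, -0.   ]), 'joint_torque': array([ 1.0000e-03, -6.2454e+01,  2.5000e-02, -3.9072e+01, -6.1000e-02,
        3.7000e-02,  0.0000e+00]), 'ee_pos': array([0.282, 0.557, 0.186]), 'eef_rot': array([ 0.232,  0.973, -0.001, -0.   ]), 'ft_force': array([ 0.368,  0.353, -0.448]), 'torque': array([-0.027,  0.006, -0.042]), 'grip_force': np.float64(0.0), 'width': np.float64(0.087)} 0.0187
[[-0.892  0.452 -0.   ]
 [ 0.452  0.892 -0.001]
 [-0.    -0.001 -1.   ]]
```

View pics/top0.png

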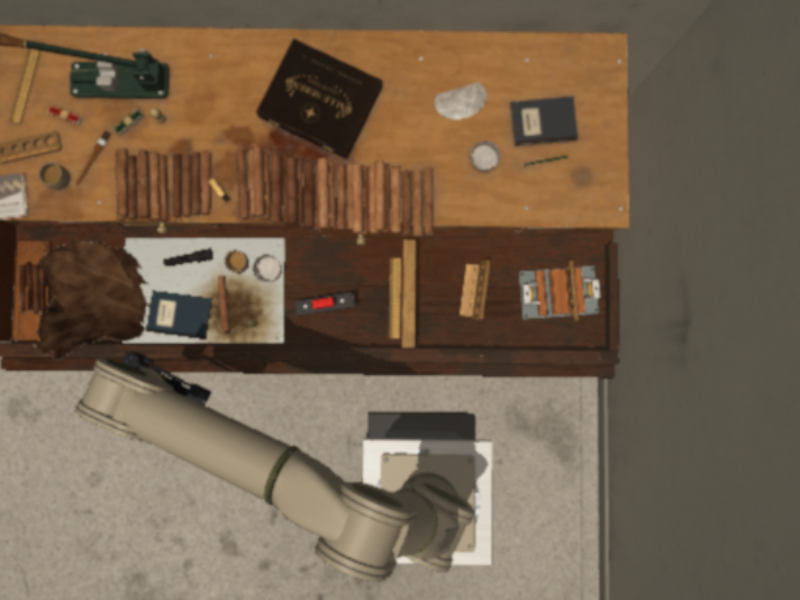

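View pics/side0.png

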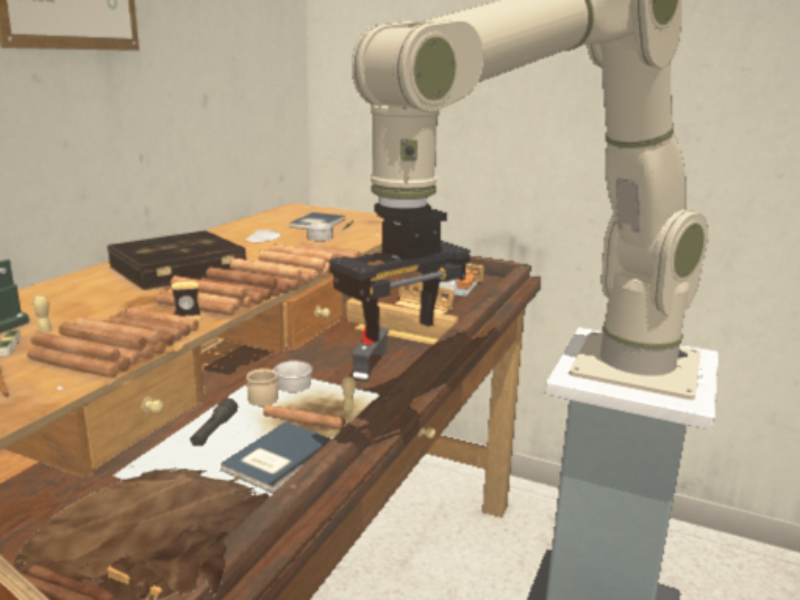

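The top view shows the bar at (325,302) with its red handle. The rest with the gauge is at (475,290), the rack at (560,292), and the rule and a ledge at (403,293). The pot, tin, cigar and punch are at the left. Next I take zoomed crops and measure.

```bash
python3 - <<'E'
from h import *
c=np.load("top0.npz"); P=cloud(c); im=c["image"][...,::-1]
a=cv2.resize(im[140:230,180:400],(800,327),interpolation=cv2.INTER_CUBIC)
Z=np.nan_to_num(P[140:230,180:400,2]); hz=cv2.applyColorMap((np.clip(Z/0.09,0,1)*255).astype(np.uint8),cv2.COLORMAP_JET)
b=cv2.resize(hz,(800,270),interpolation=cv2.INTER_NEAREST)
cv2.imwrite("pics/crop1.png",np.vstack([a,b]))
for u in (206,257,303,330,358): 
    print(u,P[187,u].round(3))
np.set_printoptions(linewidth=250)
print((Z[25:70:1,148:210:1][::2,::2]*1000).astype(int))
E
```

```text
206 [0.511 0.269 0.003]
257 [0.508 0.07  0.058]
303 [ 0.514 -0.108  0.015]
330 [ 0.517 -0.215 -0.001]
358 [ 0.516 -0.318  0.029]
[[  5   6   0   5   0   3  -4   1   5   3   0  -3   4 -11   5  10   3   1  -6  -3  -1   0  -2   0   0  13  -6   2  -4   7  29]
 [  0  -2  -4  -4   2  -3   1   6   5   0  -6  -3   0  -5   0   0   1  26  56   6   0  -1  -2   0  -9  -2   2  -5   0  -1  31]
 [ -3   0  -2   2  -1   1   1  -3   0   4  -1   3  -3   7   4  -1   1  24  44  58   3  -3   0  -2   1   5  -5   2  -4   7  30]
 [ -2  -2  -4  -2  -6   6   8   0   3   5  -6 -11   0  -1   2   4   3  13  45  49  26  32   8  -1   9  13  -1  -4   4  -5  24]
 [ -5  -5   4   1   3   5   0  28  31  25  13  17  26  36  25  29  28  18  47  59  26  24   7   7   0   2  -3  -1  -2  -2  28]
 [  2  -3   3   4   8   7   7  20  32  27  10   7  24  27  28  23  25  13  28  48  22  21   2   6   0   7   5   3  -6  -1  20]
 [ -1   5   6   2  11   0   9   9  23  24   2  11  23  28  29  20  30  24  41  51  28  25  10   9   5  10  12  -7   4   3  26]
 [  1   0   5   1   9   6   5   4  33  31  21   3  22  27  33  28  28  26  26  53 
[... 1250 characters left out ...]
 24  27  25  24  21  45  26  23   2   7   2   7   1   6   6  19]
 [  5  -4  -6   8  -1   2   5   0  11  16   7  13   6   1   7  10   6  12   3  16  52   0  -7   9  -4  -1  -4  -1   0  -1  15]
 [  3   0  -2   0   6   0   1  -1   1   5  -2   2   6  -5  -1  -2   0  -4   5  33  48   0   1   2  -7  -1  -1   1  -3  -4  19]
 [ -5   0  -1   1   0   3   0  -7   1  -5   7   6  -4  -3  -4   1   1   3   3   1  -3  -2   2   0  -4   2  -3   0   0  -4  19]
 [ -9   0   0   3   3   2  -4   2  -2   0  -3  10  -7   2 -12  -4   1   3   3   7   9   4   7  -3  -2  -8  -8  -2   1  -2  25]
 [ -1  -1  -3   1   2  -7  -8   0  -3   4  -2  -3  -2  -1  -3  -1  -4   1  -5  -2  -6   3   4   2   0   5   1   0   0   3  14]]
```

View pics/crop1.png

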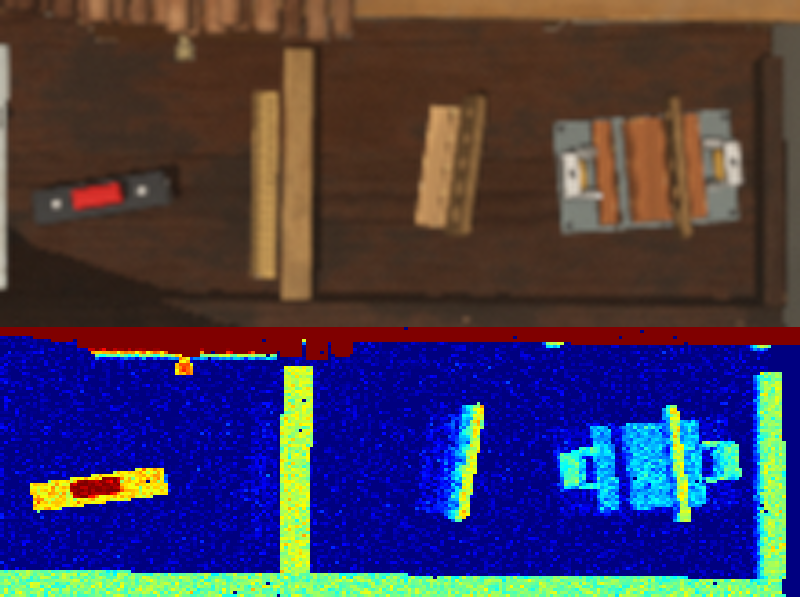

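The crop shows the following:
- **Bar:** at crop (100,195).
- **Rule and fixed divider:** at (265,185) and (298,175).
- **Gauge:** leans in the rest with its top towards image right (-y), ridge at (470,165).
- **Rack:** the empty slot is on the left at (620,172), so rack +y is roughly world +y, slightly yawed.

Now I fit models to averaged depth.

```bash
cat >> h.py <<'E'
from scipy.optimize import least_squares
def avg(n,k=12):
    cs=[camera(n) for _ in range(k)]
    z=np.stack([c["z_map"] for c in cs]); z[z==0]=np.nan
    c=dict(cs[0]); c["z_map"]=np.nan_to_num(np.nanmedian(z,0)).astype(float)
    c["image"]=np.mean([x["image"] for x in cs],0).astype(np.uint8); return c
def box(q,x0,x1,y0,y1,h,s=.0015):   # soft box height
    f=lambda t,a,b:.5*(np.tanh((t-a)/s)-np.tanh((t-b)/s))
    return h*f(q[:,0],x0,x1)*f(q[:,1],y0,y1)
def rackH(q):
    H=[box(q,-.06,.06,-.095,.095,.006)]
    for a,b in((-.018,.018),(.038,.056),(-.056,-.038)): H.append(box(q,-.055,.055,a,b,.028))
    H.append(box(q,-.075,.075,-.032,-.024,.052))
    for a,b in((.077,.093),(-.093,-.077)): H.append(box(q,-.018,.018,a,b,.040))
    return np.max(H,0)
def barH(q):
    return np.maximum(box(q,-.018,.018,-.07,.07,.058),box(q,-.01,.01,-.025,.025,.088))
def fit(P,H,x0,rad):
    p=P.reshape(-1,3); p=p[np.hypot(p[:,0]-x0[0],p[:,1]-x0[1])<rad]; p=p[np.isfinite(p).all(1)]
    def res(v):
        c,s=np.cos(v[2]),np.sin(v[2]); d=p[:,:2]-v[:2]
        return H(np.c_[d[:,0]*c+d[:,1]*s,-d[:,0]*s+d[:,1]*c])+v[3]-p[:,2]
    best=None
    for dx in(-.008,0,.008):
      for dy in(-.008,0,.008):
        for da in(-.06,.06):
          o=least_squares(res,[x0[0]+dx,x0[1]+dy,x0[2]+da,0],loss="soft_l1",f_scale=.004,x_scale=[.01,.01,.1,.01],diff_step=1e-4)
          if best is None or o.cost<best.cost: best=o
    return best.x,best.cost,len(p)
E
python3 - <<'E'
from h import *
c=avg("top"); np.savez("topA.npz",**c); P=cloud(c)
print("noise table",np.nanstd(P[160:210,270:285,2]),np.nanmean(P[160:210,270:285,2]))
print("rack",fit(P,rackH,[.516,-.318,.1],.12))
print("bar",fit(P,barH,[.49,.208,.15],.1))
# gauge: top-edge points
x,y,z=P[...,0],P[...,1],P[...,2]
m=(x>.42)&(x<.62)&(y<-.1)&(y>-.26)&(z>.018)
q=P[m]; print(len(q)); 
for lo,hi in((.018,.03),(.03,.04),(.04,.07)):
    s=q[(q[:,2]>lo)&(q[:,2]<hi)]
    l=np.polyfit(s[:,0],s[:,1],1); print(lo,len(s),s.mean(0).round(4),s[:,0].min(),s[:,0].max(),l, s[:,2].max(), (s[:,1]-np.polyval(l,s[:,0])).std())
hsv=cv2.cvtColor(c["image"],cv2.COLOR_RGB2HSV); m=((hsv[...,0]<8)|(hsv[...,0]>172))&(hsv[...,1]>170)&(hsv[...,2]>120)&(y<.35)&(y>.05)
s=P[m]; print("red",m.sum(),s.mean(0).round(4),s[:,2].max())
rect=cv2.minAreaRect((s[:,:2]*1000).astype(np.float32));print(rect)
E
```

```text
noise table 0.0016781604741361968 -5.096637705442101e-05
rack (array([ 0.5208464 , -0.31781982,  0.09175152,  0.0007019 ]), np.float64(0.03544277228065909), 3011)
bar (array([4.82591341e-01, 2.61212582e-01, 1.78133780e-01, 1.56021977e-04]), np.float64(0.012486086391662349), 2080)
356
0.018 109 [ 0.5183 -0.1363  0.0247] 0.4479741275647433 0.5957025753522374 [-0.17586805 -0.0451853 ] 0.02987890682209171 0.04636044690457804
0.03 83 [ 0.5186 -0.2029  0.0354] 0.44736539726511 0.5932788199861255 [ 0.1422763  -0.27666601] 0.03996997195008967 0.05696149170700568
0.04 164 [ 0.5207 -0.1488  0.0495] 0.4504313868714885 0.595692248421135 [-0.00747879 -0.14487476] 0.05788721893198634 0.04423772104751059
red 75 [0.4795 0.259  0.0851] 0.09178301115325116
((480.5937194824219, 259.365966796875), (18.418949127197266, 47.21879577636719), 11.272359848022461)
```

```bash
python3 - <<'E'
from h import *
c=dict(np.load("topA.npz")); P=cloud(c)
print("rack",fit(P,rackH,[.521,-.318,.09],.13)[:2])
print("bar",fit(P,barH,[.4826,.2602,.178],.1)[:2])
x,y,z=P[...,0],P[...,1],P[...,2]
m=(x>.42)&(x<.62)&(y<-.16)&(y>-.27)&(z>.018)
q=P[m]; print(len(q),q[:,0].min(),q[:,0].max(),q[:,1].min(),q[:,1].max())
A=np.c_[np.ones(len(q)),q[:,0]-.52,q[:,2]-.04]
w=np.ones(len(q),bool)
for _ in range(4):
    s=np.linalg.lstsq(A[w],q[w,1],rcond=None)[0]; e=q[:,1]-A@s; w=abs(e)<.006
print(s,w.sum(),e[w].std())
for lo in np.arange(.018,.06,.006):
    k=(q[:,2]>lo)&(q[:,2]<lo+.006); t=q[k,1]-s[1]*(q[k,0]-.52); print(lo.round(3),k.sum(),t.mean().round(4),t.std().round(4),q[k,0].mean().round(4))
np.set_printoptions(linewidth=250,suppress=True)
v0,v1=165,203
for v in range(166,206,4):
    print(v,P[v,318:334,0].mean().round(3),[(int(a*1000),int(b*1000)) for a,b in zip(P[v,306:322,1],P[v,306:322,2])])
E
```

```text
rack (array([ 0.52084891, -0.31781963,  0.09173963,  0.00069616]), np.float64(0.05021674635617693))
bar (array([4.82632623e-01, 2.61981690e-01, 1.72550853e-01, 2.11682074e-04]), np.float64(0.013764712067162942))
177 0.4615384134742869 0.5696988825251459 -0.269142488107453 -0.22375285573496717
[-0.23876166 -0.15124266  1.30407062] 77 0.003357595017311936
0.018 18 -0.2536 0.0181 0.5126
0.024 60 -0.2615 0.0108 0.524
0.03 34 -0.2489 0.01 0.5173
0.036 56 -0.2389 0.0105 0.5157
0.042 9 -0.2347 0.0055 0.5177
0.048 0 nan nan nan
0.054 0 nan nan nan
166 0.599 [(-120, 0), (-122, 20), (-125, 29), (-128, 39), (-131, 44), (-134, 54), (-138, 53), (-147, 3), (-152, -1), (-156, 0), (-159, 0), (-163, 2), (-167, 1), (-171, 0), (-175, -1), (-179, 1)]
170 0.584 [(-119, 17), (-122, 24), (-125, 30), (-129, 25), (-131, 51), (-134, 54), (-138, 52), (-148, 0), (-152, -1), (-156, 0), (-160, -2), (-163, 0), (-167, 0), (-171, 3), (-176, -2), (-179, 0)]
174 0.568 [(-118, 20), (-121, 28), (-124, 39), (-127, 44), (-130, 53), (-134, 54), (-143, 6), (-148, 0), (-152, -1), (-156, 0), (-159, 1), (-163, 1), (-167, 0), (
[... 933 characters left out ...]
6, -2), (-160, -3), (-164, 0), (-168, -1), (-171, 1), (-175, 0), (-180, -2)]
198 0.474 [(-116, 47), (-119, 53), (-123, 53), (-132, 5), (-137, 0), (-140, 2), (-144, 0), (-148, 3), (-152, -1), (-156, 0), (-160, 0), (-164, 0), (-168, -2), (-172, 0), (-175, 0), (-179, 2)]
202 0.458 [(-116, 53), (-119, 55), (-123, 51), (-133, -2), (-136, 0), (-141, -1), (-144, 2), (-148, 0), (-152, 3), (-156, -1), (-160, 0), (-164, 0), (-168, -3), (-172, -1), (-176, 0), (-180, -3)]<stdin>:14: RuntimeWarning: Mean of empty slice.
  ret = ret.dtype.type(ret / rcount)
  ret = _var(a, axis=axis, dtype=dtype, out=out, ddof=ddof,
  arrmean = um.true_divide(arrmean, div, out=arrmean,
  ret = ret.dtype.type(ret / rcount)
```

```bash
cat >> h.py <<'E'
def gaugeH(q):  # frame: x along gauge, y horizontal across; origin = gauge_mid horizontally
    a=.35; n=np.array([np.cos(a),np.sin(a)]); u=np.array([-np.sin(a),np.cos(a)]); m=np.array([0,.010+.023*np.cos(a)+.004*np.sin(a)])
    pts=[m+.004*n-.023*u,m+.004*n+.023*u,m-.004*n+.023*u]
    pts=sorted(map(tuple,pts)); ys=[p[0] for p in pts]; zs=[p[1] for p in pts]
    h=np.interp(q[:,1],[ys[0]-.002]+ys,[0]+zs)
    return h*.5*(np.tanh((q[:,0]+.075)/.0015)-np.tanh((q[:,0]-.075)/.0015))
E
python3 - <<'E'
from h import *
c=dict(np.load("topA.npz")); P=cloud(c)
p=P.reshape(-1,3); d=p[:,:2]-[.525,-.119]; s=d[:,1]+.11*d[:,0]
p=p[(abs(d[:,0])<.1)&(s<.0)&(s>-.05)]
print(len(p)); 
for x0 in ([.525,-.119,-.11],[.53,-.125,-.13],[.52,-.115,-.1]):
    print(fit(p,gaugeH,x0,.12)[:2])
E
```

```text
625
(array([ 5.22113258e-01, -1.22088731e-01, -1.35949833e-01, -2.63262617e-04]), np.float64(0.002247734451217446))
(array([ 5.22112913e-01, -1.22088743e-01, -1.35945656e-01, -2.63303223e-04]), np.float64(0.002247734499779382))
(array([ 5.22113078e-01, -1.22087162e-01, -1.35963468e-01, -2.67761186e-04]), np.float64(0.002245110354456533))
```

```bash
cat >> h.py <<'E'
def yR(ydir,zdir=(0,0,-1)):
    z=np.array(zdir,float); z/=np.linalg.norm(z); y=np.array(ydir,float); y-=z*(y@z); y/=np.linalg.norm(y)
    return R.from_matrix(np.c_[np.cross(y,z),y,z])
def go(p,Rt,p0=None,R0=None):
    s=r.read_state(); R0=R0 or R.from_quat(s["eef_rot"]); p0=s["ee_pos"] if p0 is None else np.array(p0)
    d=R0.inv().apply(np.array(p)-p0); w=(R0.inv()*Rt).as_rotvec()
    print("dp",(d/.15).round(4),"rot",(w/2/np.pi).round(5),"deg",np.degrees(np.linalg.norm(w)).round(1),"err mm",((np.array(p)-p0)*1000).round(1))
GM=np.array([.522,-.122,.0335]); psi=-.136; a=.35
gy=np.array([-np.sin(psi),np.cos(psi),0]); gx_up=-np.sin(a)*gy+np.array([0,0,np.cos(a)])
RH=yR(gy); RG=yR(gy,-gx_up)
yaw=lambda t:yR([-np.sin(t),np.cos(t),0])
E
python3 - <<'E'
from h import *
s=r.read_state()
go(s["ee_pos"],RH)
go([.522,-.16,.2],RH,R0=RH)
E
```

```text
dp [0. 0. 0.] rot [ 2.000e-05 -0.000e+00 -5.296e-02] deg 19.1 err mm [0. 0. 0.]
dp [-2.2314 -4.5233 -0.0913] rot [0. 0. 0.] deg 0.0 err mm [ 239.6 -717.6   13.7]
```

```bash
python3 -m pendant '[{"dp":[0,0,0],"rotation":[0,0,-0.026],"jaw":0.5},{"dp":[0,0,0],"rotation":[0,0,-0.053],"jaw":0.5},{"dp":[0,0,0],"rotation":[0,0,-0.053],"jaw":0.5}]' 20
python3 -m pendant '[{"dp":[-0.22,-0.45,-0.02],"rotation":[0,0,0],"jaw":0.5},{"dp":[-0.445,-0.905,-0.02],"rotation":[0,0,0],"jaw":0.5},{"dp":[-0.445,-0.905,-0.02],"rotation":[0,0,0],"jaw":0.5}]'
python3 -m pendant '[{"dp":[-0.22,-0.45,-0.02],"rotation":[0,0,0],"jaw":0.5},{"dp":[-0.445,-0.905,-0.02],"rotation":[0,0,0],"jaw":0.5},{"dp":[-0.445,-0.905,-0.02],"rotation":[0,0,0],"jaw":0.5}]'
python3 -m pendant '[{"dp":[-0.22,-0.45,-0.02],"rotation":[0,0,0],"jaw":0.5},{"dp":[-0.445,-0.905,-0.02],"rotation":[0,0,0],"jaw":0.5},{"dp":[-0.445,-0.905,-0.02],"rotation":[0,0,0],"jaw":0.5}]'
python3 - <<'E'
from h import *
c=avg("side",6); np.savez("sideA.npz",**c); P=cloud(c)
s=c["image"][...,::-1]
# where rack projects
K=c["mtx"]; T=np.linalg.inv(c["T"])
for p in([.521,-.318,.03],[.522,-.122,.05],[.4826,.262,.088]):
    q=T[:3,:3]@p+T[:3,3]; q=K@q; print(q[:2]/q[2])
cv2.imwrite("pics/side1.png",cv2.resize(s[120:300,170:390],(800,654))[:600])
go([.522,-.16,.2],RH)
print("rack",fit(P,rackH,[.521,-.318,.09],.12)[:2]); print("bar",fit(P,barH,[.4826,.2602,.178],.1)[:2])
E
```

```text
time: 1.08
ee_pos: [0.2824, 0.5576, 0.1863]
eef_rot: [0.068, 0.998, 0.0, -0.0]
ft_force: [0.2, -0.0, -0.4]
width: 0.0649
grip_force: 0.0
time: 1.45
ee_pos: [0.332, 0.4108, 0.1897]
eef_rot: [0.072, 0.997, 0.0, 0.0]
ft_force: [-0.8, 1.1, -0.2]
width: 0.0444
grip_force: 0.0
time: 1.82
ee_pos: [0.3792, 0.2672, 0.1927]
eef_rot: [0.072, 0.997, 0.0, 0.0]
ft_force: [0.3, 0.7, -0.6]
width: 0.0434
grip_force: 0.0
time: 2.2
ee_pos: [0.4265, 0.1236, 0.1956]
eef_rot: [0.072, 0.997, 0.0, 0.0]
ft_force: [-0.0, 1.7, -0.5]
width: 0.0435
grip_force: 0.0
[288.89105594 174.63438098]
[271.02093163 182.99990984]
[234.66850358 208.3067033 ]
dp [-0.8986 -1.8169 -0.0323] rot [ 6.e-05 -1.e-05  6.e-05] deg 0.0 err mm [  96.7 -288.3    4.7]
rack (array([ 0.48157724, -0.36102757, -1.35623036, -0.61888577]), np.float64(2.8814219739493847))
bar (array([ 0.45467368,  0.21988358, -0.4757964 ,  0.0101222 ]), np.float64(1.0509387907393095))
```

View pics/side1.png

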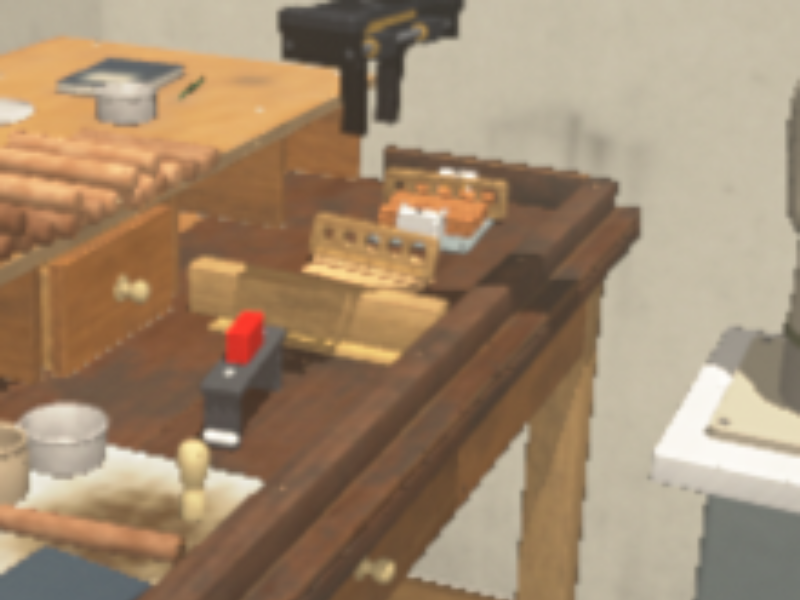

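The side view shows the gauge leaning at (375,245) with the rack behind it at (445,215). The bar stands at (240,370) with its red handle. The view is unobstructed, so I cross-check heights and positions from it.

```bash
python3 - <<'E'
from h import *
c=dict(np.load("sideA.npz")); P=cloud(c); p=P.reshape(-1,3)
# gauge: points near, in gauge frame
d=p-GM; B=np.c_[np.cross(gx_up,gy*np.cos(a)+[0,0,np.sin(a)]),gy*np.cos(a)+[0,0,np.sin(a)],gx_up]
q=d@B; m=(abs(q[:,0])<.09)&(abs(q[:,1]-.004)<.012)&(q[:,2]>-.01)&(q[:,2]<.035)
g=q[m]; print(m.sum(),"long",np.percentile(g[:,0],[1,99]),"face n",np.median(g[:,1]),"slope",np.percentile(g[:,2],[2,98]))
k=np.linalg.lstsq(np.c_[np.ones(len(g)),g[:,0],g[:,2]],g[:,1],rcond=None)[0]; print("n=",k, "expected .004,0,0")
hsv=cv2.cvtColor(c["image"],cv2.COLOR_RGB2HSV).reshape(-1,3)
m=((hsv[:,0]<6)|(hsv[:,0]>174))&(hsv[:,1]>200)&(hsv[:,2]>120)&(np.linalg.norm(p-[.4826,.262,.073],axis=1)<.06)
t=.1726; h=(p[m]-[.4826,.262,0])@np.array([[np.cos(t),-np.sin(t),0],[np.sin(t),np.cos(t),0],[0,0,1]]); print("handle in bar frame",m.sum(),np.percentile(h,[3,97],axis=0))
# rack frame: filled gauge etc.
t=.0917; o=(p-[.5208,-.3178,0])@np.array([[np.cos(t),-np.sin(t),0],[np.sin(t),np.cos(t),0],[0,0,1]])
m=(abs(o[:,0])<.085)&(abs(o[:,1]+.025)<.02)&(o[:,2]>.033)&(o[:,2]<.06); f=o[m]
print("filled gauge",m.sum(),np.percentile(f,[2,50,98],axis=0))
m=(abs(o[:,0])<.02)&(o[:,1]>.06)&(o[:,1]<.12)&(o[:,2]>.012)&(o[:,2]<.036); f=o[m]
print("housing a outer face (y=.093)",m.sum(),np.percentile(f,[5,50,95],axis=0))
m=(abs(o[:,0])<.075)&(o[:,1]>.03)&(o[:,1]<.07)&(abs(o[:,2]-.028)<.006); f=o[m]
print("ribs tops x",m.sum(),np.percentile(f,[2,50,98],axis=0))
E
```

```text
230 long [-0.07112865  0.07659927] face n -0.0008123673532317905 slope [-0.00954332  0.02195928]
n= [-0.0012682  -0.01207755  0.01004739] expected .004,0,0
handle in bar frame 89 [[-0.01535514 -0.02363176  0.06537523]
 [-0.00057038  0.02125948  0.08774143]]
filled gauge 127 [[-0.07532226 -0.03427101  0.0339998 ]
 [-0.00095566 -0.02853279  0.04517693]
 [ 0.06906582 -0.02343295  0.05235551]]
housing a outer face (y=.093) 43 [[-0.01642898  0.08405997  0.01739896]
 [ 0.00073507  0.08720682  0.02602851]
 [ 0.01767733  0.08973732  0.03538909]]
ribs tops x 35 [[-0.05799898  0.03514923  0.02217636]
 [-0.03352195  0.04961302  0.02649625]
 [ 0.05058098  0.06494322  0.02849449]]
```

```bash
python3 - <<'E'
from h import *
n=np.cross(gx_up,np.array([np.cos(psi),np.sin(psi),0])); print(n)
G=GM-.0025*n*np.sign(n[1]); print("mid",G)
go(G+gx_up*.1,RG)
go(G+gx_up*.002,RG,p0=G+gx_up*.1,R0=RG)
E
```

```text
[0.12736123 0.93069878 0.34289781]
mid [ 0.5216816  -0.12432675  0.03264276]
dp [-0.8643 -1.8103  0.4571] rot [-5.565e-02 -2.000e-05  5.000e-05] deg 20.0 err mm [  91.7 -286.6  -68.7]
dp [-0.      0.      0.6533] rot [0. 0. 0.] deg 0.0 err mm [  4.6  33.3 -92.1]
```

```bash

python3 -m pendant '[{"dp":[-0.22,-0.45,0],"rotation":[0,0,0],"jaw":0.5},{"dp":[-0.432,-0.905,0],"rotation":[0,0,0],"jaw":0.5},{"dp":[-0.432,-0.905,0],"rotation":[0,0,0],"jaw":0.5}]'
python3 -m pendant '[{"dp":[-0.22,-0.45,0],"rotation":[-0.02,0,0],"jaw":0.5},{"dp":[-0.432,-0.905,0.2],"rotation":[-0.0557,0,0],"jaw":0.5},{"dp":[-0.432,-0.905,0.457],"rotation":[-0.0557,0,0],"jaw":0.5},{"dp":[-0.432,-0.905,0.457],"rotation":[-0.0557,0,0],"jaw":0.5},{"dp":[-0.432,-0.905,0.457],"rotation":[-0.0557,0,0],"jaw":0.5}]'
python3 - <<'E'
from h import *
G=np.array([.5217,-.1243,.0326])
go(G+gx_up*.1,RG); go(G+gx_up*.002,RG)
c=camera("side"); cv2.imwrite("pics/side2.png",cv2.resize(c["image"][140:230,200:340,::-1],(800,514),interpolation=cv2.INTER_CUBIC))
E
```

```text
time: 2.88
ee_pos: [0.472, -0.0186, 0.1954]
eef_rot: [0.069, 0.998, -0.0, 0.0]
ft_force: [0.1, 0.4, -0.3]
width: 0.0433
grip_force: 0.0
time: 3.5
ee_pos: [0.5174, -0.1586, 0.1259]
eef_rot: [0.067, 0.982, 0.174, 0.011]
ft_force: [0.4, 0.3, 0.1]
width: 0.0437
grip_force: 0.0
dp [ 0.0026  0.0029 -0.0034] rot [-3.0e-05 -3.9e-04 -7.0e-05] deg 0.1 err mm [-0.4  0.3  0.6]
dp [0.001 0.003 0.65 ] rot [-3.0e-05 -3.9e-04 -7.0e-05] deg 0.1 err mm [  4.2  33.6 -91.4]
```

View pics/side2.png

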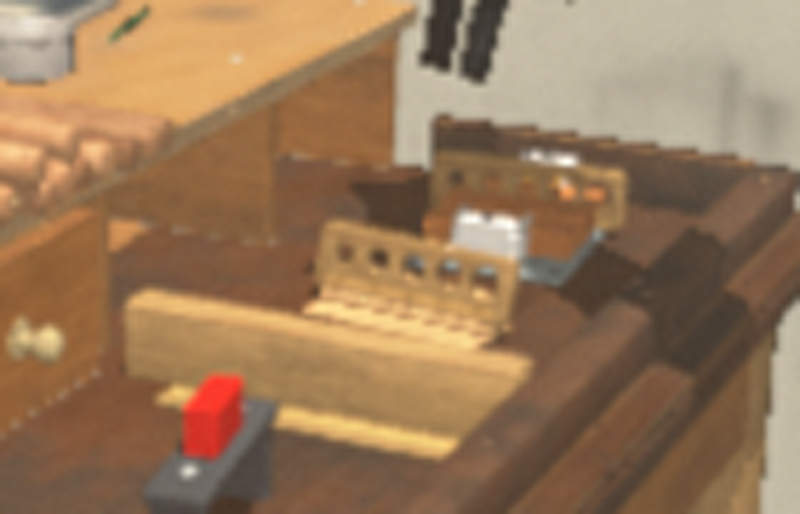

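The side view shows the fingers, tilted, at the top (460,40), up-slope of the gauge at (415,270), with nothing in between. I descend and close.

```bash

python3 -m pendant '[{"dp":[0,0,0.25],"rotation":[0,0,0],"jaw":0.5},{"dp":[0,0,0.45],"rotation":[0,0,0],"jaw":0.5},{"dp":[0,0,0.58],"rotation":[0,0,0],"jaw":0.5},{"dp":[0,0,0.65],"rotation":[0,0,0],"jaw":0.5},{"dp":[0,0,0.65],"rotation":[0,0,0],"jaw":0.5}]'
python3 -m pendant '[{"dp":[0,0,0],"rotation":[0,0,0],"jaw":0.25},{"dp":[0,0,0],"rotation":[0,0,0],"jaw":0.15},{"dp":[0,0,0],"rotation":[0,0,0],"jaw":0},{"dp":[0,0,0],"rotation":[0,0,0],"jaw":0},{"dp":[0,0,0],"rotation":[0,0,0],"jaw":0}]' 15
```

```text
time: 4.18
ee_pos: [0.5222, -0.1259, 0.0355]
eef_rot: [0.066, 0.982, 0.174, 0.012]
ft_force: [-0.1, -1.0, -0.9]
width: 0.0434
grip_force: 0.0
time: 4.8
ee_pos: [0.5218, -0.1265, 0.0351]
eef_rot: [0.067, 0.982, 0.174, 0.012]
ft_force: [1.1, 0.0, 0.3]
width: 0.0033
grip_force: 0.0
```

```bash
python3 - <<'E'
from h import *
c=avg("side",4); np.savez("sideB.npz",**c); t=avg("top",4); np.savez("topB.npz",**t)
a=cv2.resize(c["image"][150:210,230:330,::-1],(700,420),interpolation=cv2.INTER_CUBIC)
b=cv2.resize(t["image"][150:220,280:340,::-1],(360,420),interpolation=cv2.INTER_CUBIC)
cv2.imwrite("pics/s3.png",cv2.resize(np.hstack([a,b]),(800,317)))
print(r.read_state()["width"])
E
```

```text
0.0006807071789573458
```

View pics/s3.png

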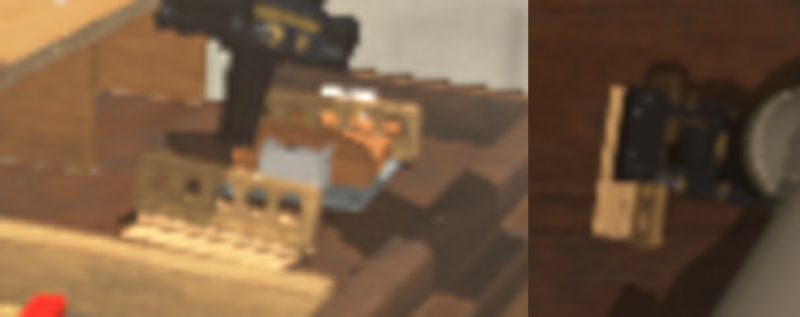

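The fingers closed behind the gauge, which is untouched: in the side view the tips are hidden behind it at (240,150). I measure the camera-to-arm offset from the visible gripper.

```bash
python3 - <<'E'
from h import *
s=r.read_state(); Rt=R.from_quat(s["eef_rot"]); 
np.set_printoptions(suppress=True,linewidth=150)
for f in("sideB","topB"):
    c=dict(np.load(f+".npz")); P=cloud(c); p=P.reshape(-1,3)
    q=Rt.inv().apply(p-s["ee_pos"])
    print(f)
    for z0,z1 in((-.02,-.0),(-.04,-.02),(-.06,-.04),(-.1,-.07),(-.13,-.1),(-.16,-.13)):
        m=(abs(q[:,0])<.06)&(abs(q[:,1])<.12)&(q[:,2]>z0)&(q[:,2]<z1)&(p[:,2]>.03)
        if m.sum()>5: print(z0,m.sum(),"x",np.percentile(q[m,0],[3,50,97]).round(4),"y",np.percentile(q[m,1],[3,50,97]).round(4))
    q=(p-GM)@np.c_[np.cross(gx_up,gy*np.cos(a)+[0,0,np.sin(a)]),gy*np.cos(a)+[0,0,np.sin(a)],gx_up]
    m=(abs(q[:,0])<.09)&(abs(q[:,1]-.004)<.015)&(q[:,2]>-.01)&(q[:,2]<.035); g=q[m]
    print("gauge",m.sum(),np.percentile(g,[2,50,98],axis=0).round(4))
E
```

```text
sideB
-0.02 114 x [-0.0568 -0.0028  0.0521] y [-0.0025  0.0033  0.0071]
-0.04 34 x [-0.0223  0.0011  0.0181] y [-0.1068 -0.0957  0.0104]
-0.06 52 x [-0.0197  0.0054  0.0166] y [-0.1139  0.0052  0.0118]
-0.1 69 x [-0.0088  0.0085  0.0129] y [-0.0136  0.0118  0.0193]
-0.13 281 x [-0.0306  0.0193  0.0391] y [-0.0819  0.0342  0.0884]
-0.16 239 x [-0.0291  0.0243  0.0382] y [-0.0814  0.0171  0.096 ]
gauge 241 [[-0.0697 -0.0092 -0.0095]
 [ 0.0042 -0.0008  0.0084]
 [ 0.0774  0.0034  0.022 ]]
topB
-0.02 48 x [-0.0584  0.0278  0.0567] y [-0.0001  0.0051  0.0091]
-0.04 10 x [-0.0443 -0.0042  0.0554] y [0.0025 0.0068 0.0112]
-0.06 11 x [-0.0099 -0.0027  0.0044] y [0.0113 0.0136 0.0143]
-0.13 179 x [-0.0369  0.01    0.0362] y [-0.0257  0.0326  0.0918]
-0.16 352 x [-0.0342 -0.0004  0.0336] y [0.0116 0.0732 0.0984]
gauge 113 [[-0.0717 -0.004  -0.0088]
 [ 0.0332  0.0019  0.018 ]
 [ 0.0739  0.0059  0.025 ]]
```

```bash
python3 - <<'E'
from h import *
s=r.read_state(); Rt=R.from_quat(s["eef_rot"]); print(s["ee_pos"],s["width"])
c=dict(np.load("sideB.npz")); P=cloud(c); T=np.linalg.inv(c["T"]); K=c["mtx"]
def pr(p):
    q=K@(T[:3,:3]@p+T[:3,3]); return (q[:2]/q[2])
for z in(0,-.02,-.04,-.06,-.08):
    w=s["ee_pos"]+Rt.apply([0,.012,z]); u,v=pr(w).round().astype(int)
    q=Rt.inv().apply(P[v,u-6:u+7]-s["ee_pos"]); print(z,(u,v)); print((q*1000).round().astype(int).tolist(), c["image"][v,u-6:u+7].mean(-1).round().astype(int))
E
```

```text
[ 0.52184484 -0.12641085  0.03507003] 0.0006807071789573458
0 (np.int64(270), np.int64(186))
[[-34, -3, 5], [-75, -85, 6], [-71, -87, 6], [-68, -90, 5], [-12, 4, 1], [-9, 3, 1], [-6, 1, 0], [-51, -92, 1], [-48, -94, 0], [-45, -97, 0], [12, 2, -4], [17, 4, -4], [22, 4, -5]] [ 95  90  80  83  98 103  91  87  89 117 136 136 116]
-0.02 (np.int64(271), np.int64(181))
[[-31, 2, -15], [-29, -2, -16], [-21, 5, -17], [-17, 5, -18], [-15, 0, -18], [-9, 3, -19], [-91, -157, -18], [-87, -160, -19], [-82, -159, -20], [-63, -132, -21], [-58, -131, -22], [-54, -132, -23], [-49, -130, -24]] [100  99  98 100  97  94  86  81  87 110 121 111 103]
-0.04 (np.int64(272), np.int64(176))
[[-142, -197, -35], [-140, -202, -36], [-137, -207, -36], [-129, -201, -37], [-70, -100, -38], [-6, 8, -39], [-4, 6, -40], [4, 12, -40], [8, 11, -41], [11, 10, -42], [9, -3, -43], [10, -8, -44], [-63, -158, -45]] [62 61 61 62 58 52 49 49 48 49 52 52 78]
-0.06 (np.int64(273), np.int64(171))
[[-177, -260, -58], [-175, -265, -59], [-171, -267, -60], [-169, -273, -61], [-164, -273, -62], [-6, 9, -59], [-2, 9, -59], [1, 8, -60], [7, 10, -61], [13, 13, -62], [9, -3, -63], [11, -7, -63], [-136, -297, -69]] [91 93 93 93 77 58 49 49 50 49 52 51 62]
-0.08 (np.int64(274), np.int64(166))
[[-189, -282, -82], [-280, -456, -87], [-277, -460, -88], [-269, -456, -89], [-10, 11, -77], [-2, 17, -78], [-1, 11, -79], [4, 12, -80], [10, 15, -80], [11, 11, -81], [11, 1, -82], [12, -4, -83], [11, -14, -84]] [121 168 185 182 119  56  48  50  49  49  52  51  56]
```

```bash
cat > tip.py <<'E'
from h import *
s=r.read_state(); Rt=R.from_quat(s["eef_rot"]); c=avg("side",4); P=cloud(c); q=Rt.inv().apply(P.reshape(-1,3)-s["ee_pos"])
print(s["ee_pos"].round(4),s["width"].round(4))
t=avg("top",4); qt=Rt.inv().apply(cloud(t).reshape(-1,3)-s["ee_pos"])
for n,q in(("side",q),("top",qt)):
  for z0 in np.arange(-.15,.02,.01):
    m=(abs(q[:,0])<.05)&(abs(q[:,1])<.11)&(q[:,2]>z0)&(q[:,2]<z0+.01)
    if m.sum()>3: print(n,z0.round(3),m.sum(),"x",np.percentile(q[m,0],[3,50,97]).round(3),"y",np.percentile(q[m,1],[3,50,97]).round(3))
E
python3 -m pendant '[{"dp":[0,0,-0.2],"rotation":[0,0,0],"jaw":0},{"dp":[0,0,-0.5],"rotation":[0,0,0],"jaw":0},{"dp":[0,0,-0.6],"rotation":[0,0,0],"jaw":0},{"dp":[0,0,-0.6],"rotation":[0,0,0],"jaw":0}]'
python3 tip.py
python3 -m pendant '[{"dp":[0,0,0],"rotation":[0,0,0],"jaw":0.5},{"dp":[0,0,0],"rotation":[0,0,0],"jaw":0.5},{"dp":[0,0,0],"rotation":[0,0,0],"jaw":0.5},{"dp":[0,0,0],"rotation":[0,0,0],"jaw":0.5}]'
python3 tip.py
```

```text
time: 5.7
ee_pos: [0.5181, -0.1573, 0.1201]
eef_rot: [0.067, 0.982, 0.174, 0.013]
ft_force: [-0.3, 0.0, -0.3]
width: 0.0002
grip_force: 0.0
time: 6.4
ee_pos: [0.5177, -0.157, 0.1196]
eef_rot: [0.067, 0.982, 0.174, 0.012]
ft_force: [0.6, -0.2, -0.1]
width: 0.0326
grip_force: 0.0Traceback (most recent call last):
  File "tip.py", line 3, in <module>
    print(s["ee_pos"].round(4),s["width"].round(4))
                               ^^^^^^^^^^^^^^^^
AttributeError: 'float' object has no attribute 'round'
Traceback (most recent call last):
  File "tip.py", line 3, in <module>
    print(s["ee_pos"].round(4),s["width"].round(4))
                               ^^^^^^^^^^^^^^^^
AttributeError: 'float' object has no attribute 'round'
```

```bash
sed -i 's/,s\["width"\].round(4)/,s["width"]/' tip.py; python3 tip.py
```

```text
[ 0.5177 -0.157   0.1196] 0.041858351614911374
side -0.15 91 x [-0.031  0.026  0.039] y [-0.081  0.078  0.096]
side -0.14 107 x [-0.031  0.024  0.038] y [-0.083  0.077  0.095]
side -0.13 97 x [-0.03   0.027  0.039] y [-0.081  0.083  0.091]
side -0.12 119 x [-0.032  0.027  0.039] y [-0.08   0.052  0.089]
side -0.11 96 x [-0.026  0.009  0.037] y [-0.08   0.038  0.088]
side -0.1 33 x [-0.009  0.005  0.013] y [-0.036  0.03   0.04 ]
side -0.09 32 x [-0.007  0.003  0.013] y [-0.03   0.004  0.039]
side -0.08 32 x [-0.009  0.005  0.013] y [-0.028  0.028  0.037]
side -0.07 32 x [-0.008  0.003  0.012] y [-0.03   0.028  0.034]
side -0.06 31 x [-0.008  0.006  0.012] y [-0.028 -0.018  0.032]
side -0.05 28 x [-0.008  0.001  0.011] y [-0.027  0.026  0.033]
side -0.04 17 x [-0.008  0.004  0.012] y [-0.028  0.02   0.031]
top -0.15 272 x [-0.034 -0.002  0.032] y [0.017 0.078 0.098]
top -0.14 77 x [-0.036  0.003  0.036] y [-0.044  0.045  0.099]
top -0.13 153 x [-0.037  0.008  0.036] y [-0.035  0.04   0.059]
top -0.12 32 x [-0.034  0.023  0.036] y [-0.043  0.074  0.091]
top -0.11 16 x [-0.035 -0.001  0.035] y [0.027 0.09  0.091]
top -0.05 5 x [-0.008 -0.004  0.002] y [-0.019 -0.019 -0.016]
```

The fingertips actually end about 34 mm short of the reported TCP along the tool axis, and the body starts at -105 mm instead of -70 mm. I account for that offset from here on.

```bash
echo 'TO=.0345' >> h.py; python3 - <<'E'
from h import *
G=np.array([.5217,-.1243,.0326]); go(G+gx_up*(.003-TO),RG)
E
```

```text
dp [0.0028 0.0075 0.8304] rot [ 0.e+00 -1.e-05  3.e-05] deg 0.0 err mm [   5.5   43.4 -116.6]
```

```bash

python3 -m pendant '[{"dp":[0,0.007,0.3],"rotation":[0,0,0],"jaw":0.5},{"dp":[0,0.007,0.5],"rotation":[0,0,0],"jaw":0.5},{"dp":[0,0.007,0.65],"rotation":[0,0,0],"jaw":0.5},{"dp":[0,0.007,0.75],"rotation":[0,0,0],"jaw":0.5},{"dp":[0,0.007,0.83],"rotation":[0,0,0],"jaw":0.5},{"dp":[0,0.007,0.83],"rotation":[0,0,0],"jaw":0.5}]'
python3 -m pendant '[{"dp":[0,0,0],"rotation":[0,0,0],"jaw":0.25},{"dp":[0,0,0],"rotation":[0,0,0],"jaw":0.15},{"dp":[0,0,0],"rotation":[0,0,0],"jaw":0},{"dp":[0,0,0],"rotation":[0,0,0],"jaw":0},{"dp":[0,0,0],"rotation":[0,0,0],"jaw":0}]' 15
```

```text
time: 7.75
ee_pos: [0.5233, -0.1135, 0.0027]
eef_rot: [0.067, 0.982, 0.174, 0.011]
ft_force: [-0.3, 0.4, 0.0]
width: 0.0438
grip_force: 0.0
time: 8.38
ee_pos: [0.5236, -0.1138, 0.0031]
eef_rot: [0.067, 0.982, 0.174, 0.012]
ft_force: [-0.4, -1.2, 1.4]
width: 0.0084
grip_force: 15.0
```

```bash

python3 -m pendant '[{"dp":[0,0,-0.1],"rotation":[0,0,0],"jaw":0},{"dp":[0,0,-0.3],"rotation":[0,0,0],"jaw":0},{"dp":[0,0,-0.55],"rotation":[0,0,0],"jaw":0},{"dp":[0,0,-0.7],"rotation":[0,0,0],"jaw":0},{"dp":[0,0,-0.7],"rotation":[0,0,0],"jaw":0}]' 25
python3 - <<'E'
from h import *
go([.5182,-.29,.0],yaw(.0917)); s=r.read_state(); print(s["ee_pos"],s["width"])
go([.5182,-.29,.1],yaw(.0917))
E
```

```text
time: 9.0
ee_pos: [0.5196, -0.1509, 0.1038]
eef_rot: [0.067, 0.982, 0.173, 0.014]
ft_force: [-0.6, 0.0, -0.6]
width: 0.0083
grip_force: 25.0
dp [-0.1153 -1.1011  0.3359] rot [ 0.05528  0.00693 -0.03597] deg 23.9 err mm [  -1.4 -139.1 -103.8]
[ 0.51957813 -0.15093186  0.10379103] 0.008250903474467977
dp [-0.1177 -0.8729 -0.2906] rot [ 0.05528  0.00693 -0.03597] deg 23.9 err mm [  -1.4 -139.1   -3.8]
```

```bash

python3 -m pendant '[{"dp":[-0.03,-0.2,-0.1],"rotation":[0.018,0.002,-0.012],"jaw":0},{"dp":[-0.06,-0.45,-0.2],"rotation":[0.037,0.0046,-0.024],"jaw":0},{"dp":[-0.118,-0.7,-0.29],"rotation":[0.0553,0.007,-0.036],"jaw":0},{"dp":[-0.118,-0.873,-0.29],"rotation":[0.0553,0.007,-0.036],"jaw":0},{"dp":[-0.118,-0.873,-0.29],"rotation":[0.0553,0.007,-0.036],"jaw":0},{"dp":[-0.118,-0.873,-0.29],"rotation":[0.0553,0.007,-0.036],"jaw":0}]' 25
python3 - <<'E'
from h import *
np.set_printoptions(suppress=True,linewidth=150)
c=avg("side",8); t=avg("top",8); np.savez("sideC.npz",**c); np.savez("topC.npz",**t)
go([.5182,-.29,.1],yaw(.0917)); s=r.read_state(); Rt=R.from_quat(s["eef_rot"])
for n,c in(("side",c),("top",t)):
    q=Rt.inv().apply(cloud(c).reshape(-1,3)-s["ee_pos"])
    m=(abs(q[:,0])<.095)&(abs(q[:,1])<.02)&(q[:,2]>-.064)&(q[:,2]<.01)&((abs(q[:,0])>.015))
    print(n,m.sum(),np.percentile(q[m],[1,5,50,95,99],axis=0).round(4).tolist())
    g=q[m]; print("plane y ~",np.linalg.lstsq(np.c_[np.ones(len(g)),g[:,0],g[:,2]+.03],g[:,1],rcond=None)[0])
a=cv2.resize(c["image"][150:230,320:400,::-1],(400,400),interpolation=cv2.INTER_CUBIC)
b=cv2.resize(np.load("sideC.npz")["image"][130:200,240:340,::-1],(572,400),interpolation=cv2.INTER_CUBIC)
cv2.imwrite("pics/p4.png",cv2.resize(np.hstack([b,a]),(800,330)))
E
```

```text
time: 9.75
ee_pos: [0.5174, -0.2876, 0.0971]
eef_rot: [-0.047, 0.999, 0.001, -0.002]
ft_force: [-0.6, 0.5, -0.5]
width: 0.0086
grip_force: 25.0
dp [-0.0032 -0.0103 -0.0157] rot [ 0.00023 -0.00059  0.00027] deg 0.2 err mm [ 0.6 -1.5  2.4]
side 261 [[-0.0693, -0.0049, -0.054], [-0.065, 0.0001, -0.0531], [0.0164, 0.004, -0.0282], [0.0721, 0.0072, -0.01], [0.0761, 0.0083, -0.0081]]
plane y ~ [ 0.00384721 -0.00272092  0.01177038]
top 34 [[-0.0743, -0.0002, -0.0564], [-0.0721, 0.0006, -0.056], [-0.0607, 0.0065, -0.0509], [-0.0495, 0.0082, -0.0156], [-0.0489, 0.0082, -0.0139]]
plane y ~ [0.00785859 0.02034078 0.09172894]
```

View pics/p4.png

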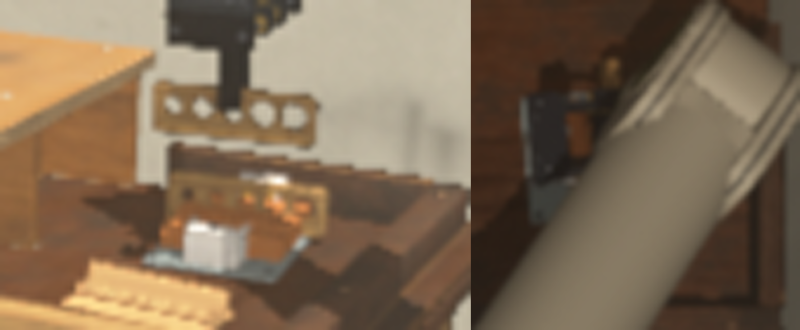

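The held gauge is upright at (235,115) in the left view, above the rack at (235,215). The side camera agrees with the arm in y (gauge face at +3.8 mm, +4 expected), while the top camera sits about 4 mm off. I align relative to the filled gauge in the same side image.

```bash
cat > rk.py <<'E'
from h import *
import sys
np.set_printoptions(suppress=True,linewidth=150)
c=dict(np.load(sys.argv[1])); p=cloud(c).reshape(-1,3); t=.0917
o=(p-[.5208,-.3178,0])@np.array([[np.cos(t),-np.sin(t),0],[np.sin(t),np.cos(t),0],[0,0,1]])
m=(abs(o[:,0])<.085)&(abs(o[:,1]+.0285)<.008)&(o[:,2]>.036)&(o[:,2]<.056); f=o[m]
k,*_=np.linalg.lstsq(np.c_[np.ones(len(f)),f[:,0]],f[:,1],rcond=None); print("filled face (exp -.024)",m.sum(),k,"x",np.percentile(f[:,0],[1,3,97,99]),"z",np.percentile(f[:,2],98))
m=(abs(o[:,0])<.03)&(o[:,1]>.07)&(o[:,1]<.1)&(o[:,2]>.012)&(o[:,2]<.036); f=o[m]
print("housing (.093)",m.sum(),np.median(f[:,1]),"x(+-.018?)",np.percentile(f[:,0],[2,98]))
m=(abs(o[:,0])<.03)&(o[:,1]>.07)&(o[:,1]<.1)&(abs(o[:,2]-.040)<.004); f=o[m]
if m.sum()>3: print("housing top",m.sum(),np.percentile(f,[5,50,95],axis=0).tolist())
E
python3 rk.py sideA.npz; python3 rk.py sideC.npz
```

```text
filled face (exp -.024) 116 [-0.02848973 -0.00909163] x [-0.07541369 -0.07255956  0.06629987  0.07004604] z 0.05240901591939676
housing (.093) 56 0.08713163642760306 x(+-.018?) [-0.02685851  0.01832015]
housing top 22 [[-0.024885317616429464, 0.07346984161909592, 0.03639063161810205], [-0.004065577447321394, 0.08569733689070053, 0.038795769158857185], [0.019038110436285456, 0.09032436958192133, 0.03989110896257107]]
filled face (exp -.024) 114 [-0.02844276 -0.0062088 ] x [-0.07560514 -0.07314195  0.06657634  0.06963121] z 0.05201239023216833
housing (.093) 66 0.0875531837792605 x(+-.018?) [-0.02682261  0.01785207]
housing top 23 [[-0.02475019616760935, 0.07321780394252991, 0.03608418078417517], [-0.005444635659936676, 0.08459696915564878, 0.03862901165119614], [0.019010923025030577, 0.09054647082165065, 0.04002690361427158]]
```

```bash
python3 - <<'E'
from h import *
go([.5185,-.2947,.045],yaw(.087)); go([.5185,-.2947,.0],yaw(.087)); 
E
```

```text
dp [-0.0036 -0.0423  0.3509] rot [ 0.00023 -0.00059  0.00101] deg 0.4 err mm [  0.9  -6.2 -52.6]
dp [-0.0047 -0.0427  0.6509] rot [ 0.00023 -0.00059  0.00101] deg 0.4 err mm [  0.9  -6.2 -97.6]
```

```bash

python3 -m pendant '[{"dp":[-0.004,-0.042,0.1],"rotation":[0,-0.0006,0.001],"jaw":0},{"dp":[-0.004,-0.042,0.25],"rotation":[0,-0.0006,0.001],"jaw":0},{"dp":[-0.004,-0.042,0.4],"rotation":[0,-0.0006,0.001],"jaw":0},{"dp":[-0.004,-0.042,0.47],"rotation":[0,-0.0006,0.001],"jaw":0},{"dp":[-0.004,-0.042,0.52],"rotation":[0,-0.0006,0.001],"jaw":0},{"dp":[-0.004,-0.042,0.52],"rotation":[0,-0.0006,0.001],"jaw":0}]'
python3 -m pendant '[{"dp":[0,0,0.04],"rotation":[0,0,0],"jaw":0},{"dp":[0,0,0.08],"rotation":[0,0,0],"jaw":0},{"dp":[0,0,0.12],"rotation":[0,0,0],"jaw":0},{"dp":[0,0,0.12],"rotation":[0,0,0],"jaw":0}]'
python3 - <<'E'
from h import *
s=r.read_state(); print(s["ft_force"],s["torque"]); go([.5185,-.2947,-.002],yaw(.087)); 
E
```

```text
time: 11.3
ee_pos: [0.5183, -0.2947, 0.0194]
eef_rot: [-0.043, 0.999, 0.001, -0.0]
ft_force: [1.0, -0.4, -0.8]
width: 0.0082
grip_force: 25.0
time: 11.8
ee_pos: [0.5181, -0.2944, 0.0011]
eef_rot: [-0.044, 0.999, 0.001, -0.0]
ft_force: [-0.0, 0.4, -0.2]
width: 0.0083
grip_force: 25.0
[-0.03909672  0.44522894 -0.15587629] [ 0.06479957 -0.07028464 -0.01203584]
dp [-0.0026 -0.0025  0.0204] rot [ 3.0e-04 -1.3e-04  3.0e-05] deg 0.1 err mm [ 0.4 -0.3 -3.1]
```

```bash

python3 -m pendant '[{"dp":[0,0,0.01],"rotation":[0,0,0],"jaw":0},{"dp":[0,0,0.02],"rotation":[0,0,0],"jaw":0},{"dp":[0,0,0.02],"rotation":[0,0,0],"jaw":0}]'
python3 -m pendant '[{"dp":[0,0,0],"rotation":[0,0,0],"jaw":0.3},{"dp":[0,0,0],"rotation":[0,0,0],"jaw":0.3},{"dp":[0,0,0],"rotation":[0,0,0],"jaw":0.3},{"dp":[0,0,0],"rotation":[0,0,0],"jaw":0.3},{"dp":[0,0,-0.2],"rotation":[0,0,0],"jaw":0.3},{"dp":[0,0,-0.5],"rotation":[0,0,0],"jaw":0.3},{"dp":[0,0,-0.9],"rotation":[0,0,0],"jaw":0.6},{"dp":[0,0,-1],"rotation":[0,0,0],"jaw":0.75}]'
python3 - <<'E'
from h import *
c=avg("side",6); np.savez("sideD.npz",**c)
cv2.imwrite("pics/p5.png",cv2.resize(c["image"][150:210,240:340,::-1],(800,480),interpolation=cv2.INTER_CUBIC))
np.set_printoptions(suppress=True)
p=cloud(c).reshape(-1,3); t=.087; o=(p-[.519,-.3226,0])@np.array([[np.cos(t),-np.sin(t),0],[np.sin(t),np.cos(t),0],[0,0,1]])
for y in(.032,-.024):
    m=(abs(o[:,0])<.09)&(abs(o[:,1]-y)<.009)&(o[:,2]>.034)&(o[:,2]<.058); f=o[m]; print(m.sum(),np.percentile(f,[2,50,98],axis=0).round(4).tolist())
go([.4826,.258,.15],yaw(.1726))
E
python3 rk.py sideD.npz
```

```text
time: 12.18
ee_pos: [0.5184, -0.2945, -0.0014]
eef_rot: [-0.044, 0.999, 0.001, -0.0]
ft_force: [0.3, 0.1, -0.6]
width: 0.0083
grip_force: 25.0
time: 13.18
ee_pos: [0.5199, -0.296, 0.1526]
eef_rot: [-0.043, 0.999, -0.0, 0.003]
ft_force: [0.1, 0.2, -1.4]
width: 0.0387
grip_force: 0.0
128 [[-0.0734, 0.0253, 0.0351], [0.0038, 0.0313, 0.0455], [0.0692, 0.0353, 0.0519]]
115 [[-0.0728, -0.0301, 0.0369], [-0.0016, -0.024, 0.0457], [0.0693, -0.0194, 0.0522]]
dp [-0.0882  3.6874 -0.0119] rot [ 0.00044 -0.00038 -0.01357] deg 4.9 err mm [-35.1 552.2   3.2]
filled face (exp -.024) 112 [-0.02863975 -0.00104324] x [-0.07532103 -0.07283156  0.06624598  0.07050196] z 0.052180259986627266
housing (.093) 68 0.08809233533818206 x(+-.018?) [-0.02692928  0.01791866]
housing top 24 [[-0.027218052170285154, 0.07056826542204339, 0.036440873763030415], [-0.004440676519842108, 0.0850296226319181, 0.038747843626040224], [0.019081411958589155, 0.0918550511182233, 0.040315997403130716]]
```

View pics/p5.png

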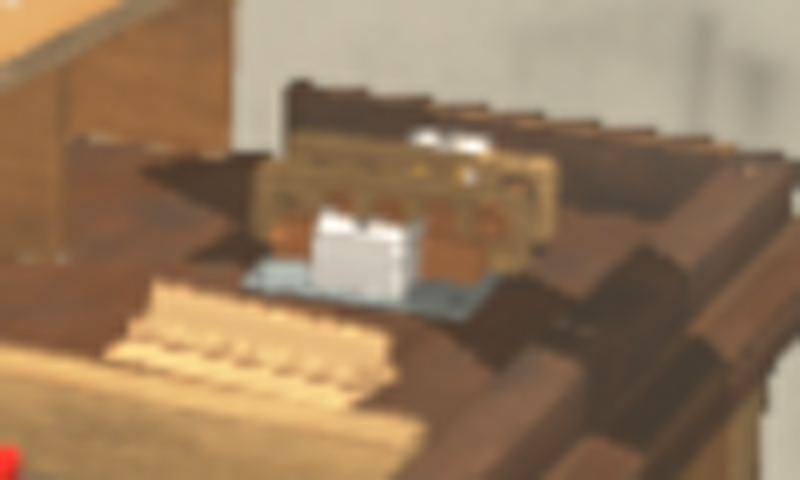

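The side view shows the gauge seated in the empty slot, its top level with the filled one (gauge spans (260,150)–(560,250)). Next, the bar.

```bash

python3 -m pendant '[{"dp":[0,0.3,0],"rotation":[0,0,-0.0136],"jaw":0.8},{"dp":[0,0.7,0],"rotation":[0,0,-0.0136],"jaw":0.8},{"dp":[0,0.9,0],"rotation":[0,0,-0.0136],"jaw":0.8}]'
python3 -m pendant '[{"dp":[0,0.4,0],"rotation":[0,0,0],"jaw":0.8},{"dp":[0,0.8,0],"rotation":[0,0,0],"jaw":0.8},{"dp":[0,0.9,0],"rotation":[0,0,0],"jaw":0.8}]'
python3 -m pendant '[{"dp":[0,0.4,0],"rotation":[0,0,0],"jaw":0.8},{"dp":[0,0.8,0],"rotation":[0,0,0],"jaw":0.8},{"dp":[0,0.9,0],"rotation":[0,0,0],"jaw":0.8}]'
python3 - <<'E'
from h import *
go([.4826,.258,.09],yaw(.1726))
E
```

```text
time: 13.85
ee_pos: [0.5059, -0.1567, 0.1473]
eef_rot: [-0.088, 0.996, 0.001, -0.001]
ft_force: [0.3, -0.1, 0.8]
width: 0.069
grip_force: 0.0
time: 14.22
ee_pos: [0.4822, -0.0232, 0.1478]
eef_rot: [-0.089, 0.996, 0.001, -0.001]
ft_force: [0.8, -1.1, -0.1]
width: 0.0696
grip_force: 0.0
time: 14.6
ee_pos: [0.459, 0.1087, 0.1481]
eef_rot: [-0.089, 0.996, 0.001, -0.001]
ft_force: [0.2, -0.7, 0.7]
width: 0.0694
grip_force: 0.0
dp [-0.3308  0.9512  0.3883] rot [ 0.00022 -0.00027  0.00074] deg 0.3 err mm [ 23.6 149.3 -58.1]
```

```bash

python3 -m pendant '[{"dp":[-0.15,0.4,0.1],"rotation":[0,0,0],"jaw":0.8},{"dp":[-0.33,0.8,0.2],"rotation":[0,0,0.0007],"jaw":0.8},{"dp":[-0.33,0.95,0.38],"rotation":[0,0,0.0007],"jaw":0.8},{"dp":[-0.33,0.95,0.38],"rotation":[0,0,0.0007],"jaw":0.8},{"dp":[-0.33,0.95,0.38],"rotation":[0,0,0.0007],"jaw":0.8}]'
python3 - <<'E'
from h import *
np.set_printoptions(suppress=True,linewidth=150)
c=avg("side",6); s=r.read_state(); Rt=R.from_quat(s["eef_rot"])
p=cloud(c).reshape(-1,3); q=Rt.inv().apply(p-s["ee_pos"])
hsv=cv2.cvtColor(c["image"],cv2.COLOR_RGB2HSV).reshape(-1,3)
m=((hsv[:,0]<6)|(hsv[:,0]>174))&(hsv[:,1]>190)&(hsv[:,2]>90)&(np.linalg.norm(p-[.4826,.262,.073],axis=1)<.06)
print("red in tool",m.sum(),np.percentile(q[m],[3,50,97],axis=0).round(4).tolist())
for z0,z1 in((-.06,-.035),(-.1,-.06)):
    m=(abs(q[:,0])<.02)&(abs(q[:,1])<.06)&(q[:,2]>z0)&(q[:,2]<z1); print("fingers",m.sum(),np.percentile(q[m],[3,50,97],axis=0).round(4).tolist())
go([.4826,.258,.0275],yaw(.1726))
cv2.imwrite("pics/p6.png",cv2.resize(c["image"][150:250,190:300,::-1],(660,600),interpolation=cv2.INTER_CUBIC))
E
```

```text
time: 15.22
ee_pos: [0.4853, 0.2527, 0.0922]
eef_rot: [-0.083, 0.997, 0.0, -0.0]
ft_force: [0.6, -0.6, -0.5]
width: 0.0697
grip_force: 0.0
red in tool 104 [[-0.001, -0.0161, 0.0054], [0.0112, 0.0232, 0.0131], [0.0165, 0.0289, 0.0302]]
fingers 119 [[-0.0091, -0.0424, -0.0595], [0.0033, 0.0396, -0.0477], [0.012, 0.0437, -0.0366]]
fingers 103 [[-0.0085, -0.0413, -0.0922], [0.0041, 0.0454, -0.0746], [0.0118, 0.0515, -0.0618]]
dp [0.0125 0.0272 0.437 ] rot [ 0.00032  0.00017 -0.00088] deg 0.3 err mm [ -2.5   3.9 -65.5]
```

View pics/p6.png

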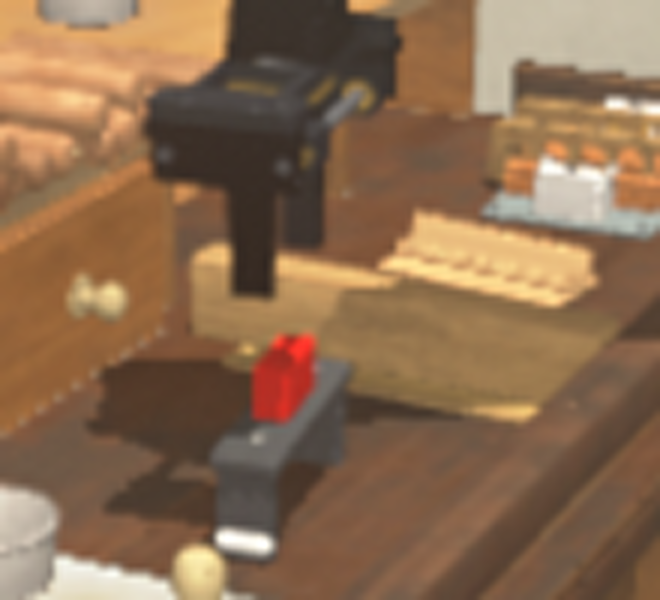

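The open fingers are at (255,290) above the red handle at (285,375), about 5 mm short in y and 3–4 mm in x. I correct that while descending, then grip.

```bash

python3 -m pendant '[{"dp":[0.023,0.035,0.1],"rotation":[0,0,-0.0009],"jaw":0.8},{"dp":[0.023,0.035,0.25],"rotation":[0,0,-0.0009],"jaw":0.8},{"dp":[0.023,0.035,0.36],"rotation":[0,0,-0.0009],"jaw":0.8},{"dp":[0.023,0.035,0.43],"rotation":[0,0,-0.0009],"jaw":0.8},{"dp":[0.023,0.035,0.43],"rotation":[0,0,-0.0009],"jaw":0.8}]' 10
python3 -m pendant '[{"dp":[0,0,0],"rotation":[0,0,0],"jaw":0.6},{"dp":[0,0,0],"rotation":[0,0,0],"jaw":0.5},{"dp":[0,0,0],"rotation":[0,0,0],"jaw":0.4},{"dp":[0,0,0],"rotation":[0,0,0],"jaw":0.3},{"dp":[0,0,0],"rotation":[0,0,0],"jaw":0.3}]' 10
```

```text
time: 16.15
ee_pos: [0.4799, 0.2591, 0.0272]
eef_rot: [-0.087, 0.996, 0.0, -0.001]
ft_force: [-0.2, 0.4, 0.6]
width: 0.0698
grip_force: 0.0
time: 16.77
ee_pos: [0.4807, 0.2594, 0.0284]
eef_rot: [-0.087, 0.996, 0.001, 0.0]
ft_force: [-1.3, -2.0, 6.8]
width: 0.0498
grip_force: 10.0
```

```bash

python3 -m pendant '[{"dp":[0,0,0],"rotation":[0,0,0],"jaw":0.3},{"dp":[0,0,-0.05],"rotation":[0,0,0],"jaw":0.3},{"dp":[0,0,-0.3],"rotation":[0,0,0],"jaw":0.3},{"dp":[0,0,-0.6],"rotation":[0,0,0],"jaw":0.3},{"dp":[0,0,-0.8],"rotation":[0,0,0],"jaw":0.3},{"dp":[0,0,-0.8],"rotation":[0,0,0],"jaw":0.3}]' 40
python3 - <<'E'
from h import *
s=r.read_state(); print(s["grip_force"],s["width"],s["ft_force"])
go(s["ee_pos"],yaw(.0870))
go([.519,-.3226,.16],yaw(.087),R0=yaw(.087))
E
```

```text
time: 17.52
ee_pos: [0.4814, 0.26, 0.1503]
eef_rot: [-0.087, 0.996, 0.002, 0.002]
ft_force: [0.1, 1.1, -2.9]
width: 0.0496
grip_force: 40.0
39.99871239066124 0.04960613859792763 [ 0.1035739   1.08820643 -2.886309  ]
dp [0. 0. 0.] rot [0.00062 0.00057 0.01383] deg 5.0 err mm [0. 0. 0.]
dp [ 0.0878 -3.8913 -0.0643] rot [0. 0. 0.] deg 0.0 err mm [  37.6 -582.6    9.7]
```

```bash

python3 -m pendant '[{"dp":[0,0,-0.04],"rotation":[0,0,0.007],"jaw":0.3},{"dp":[0,0,-0.07],"rotation":[0,0,0.0138],"jaw":0.3},{"dp":[0,0,-0.07],"rotation":[0,0,0.0138],"jaw":0.3}]' 40
python3 -m pendant '[{"dp":[0.01,-0.3,0],"rotation":[0,0,0],"jaw":0.3},{"dp":[0.02,-0.7,0],"rotation":[0,0,0],"jaw":0.3},{"dp":[0.022,-0.95,0],"rotation":[0,0,0],"jaw":0.3}]'
python3 -m pendant '[{"dp":[0.01,-0.35,0],"rotation":[0,0,0],"jaw":0.3},{"dp":[0.02,-0.75,0],"rotation":[0,0,0],"jaw":0.3},{"dp":[0.022,-0.95,0],"rotation":[0,0,0],"jaw":0.3}]'
python3 -m pendant '[{"dp":[0.01,-0.35,0],"rotation":[0,0,0],"jaw":0.3},{"dp":[0.02,-0.75,0],"rotation":[0,0,0],"jaw":0.3},{"dp":[0.022,-0.95,0],"rotation":[0,0,0],"jaw":0.3}]'
python3 - <<'E'
from h import *
go([.519,-.3226,.11],yaw(.087))
E
```

```text
time: 17.9
ee_pos: [0.4798, 0.259, 0.1575]
eef_rot: [-0.044, 0.999, 0.0, -0.001]
ft_force: [0.4, 0.0, -2.1]
width: 0.0499
grip_force: 40.0
time: 18.27
ee_pos: [0.489, 0.1139, 0.1574]
eef_rot: [-0.043, 0.999, 0.0, -0.001]
ft_force: [-0.2, -0.1, -1.9]
width: 0.0499
grip_force: 40.0
time: 18.65
ee_pos: [0.4979, -0.0288, 0.1573]
eef_rot: [-0.042, 0.999, 0.0, -0.0]
ft_force: [1.4, 1.7, -0.9]
width: 0.0498
grip_force: 40.0
time: 19.02
ee_pos: [0.5067, -0.171, 0.1571]
eef_rot: [-0.042, 0.999, 0.0, -0.0]
ft_force: [-0.1, 0.5, -1.0]
width: 0.0494
grip_force: 40.0
dp [ 0.0034 -1.0142  0.3136] rot [ 0.0001  -0.00015 -0.00034] deg 0.1 err mm [  12.3 -151.6  -47.1]
```

```bash

python3 -m pendant '[{"dp":[0,-0.35,0],"rotation":[0,0,0],"jaw":0.3},{"dp":[0.003,-0.7,0.1],"rotation":[0,0,0],"jaw":0.3},{"dp":[0.003,-0.95,0.25],"rotation":[0,0,0],"jaw":0.3},{"dp":[0.003,-1,0.31],"rotation":[0,0,0],"jaw":0.3},{"dp":[0.003,-1,0.31],"rotation":[0,0,0],"jaw":0.3},{"dp":[0.003,-1,0.31],"rotation":[0,0,0],"jaw":0.3}]'
cat > rel.py <<'E'
from h import *
np.set_printoptions(suppress=True,linewidth=150)
c=avg("side",12); np.savez("sideE.npz",**c); s=r.read_state(); print(s["ee_pos"],R.from_quat(s["eef_rot"]).as_euler("xyz"),s["ft_force"])
p=cloud(c).reshape(-1,3); dark=c["image"].reshape(-1,3).max(1)<110
t=.087; o=(p-[.519,-.3226,0])@np.array([[np.cos(t),-np.sin(t),0],[np.sin(t),np.cos(t),0],[0,0,1]])
zf=s["ee_pos"][2]-.028
print("feet z exp",zf)
L=(abs(o[:,0])<.035)&(abs(o[:,1]-.066)<.014)&(o[:,2]>zf+.004)&(o[:,2]<zf+.056); f=o[L]
print("leg a outer face y(exp .066; bump .071)",L.sum(),np.percentile(f[:,1],[5,25,50,75,95]),"x",np.percentile(f[:,0],[2,5,95,98]),"zmin",np.percentile(o[(abs(o[:,0])<.03)&(abs(o[:,1]-.066)<.014)&(o[:,2]>.045),2],[1,5]))
for h0 in np.arange(0,.06,.006):
    k=(f[:,2]-zf>h0)&(f[:,2]-zf<h0+.006); 
    if k.sum()>2: print(h0.round(3),k.sum(),"y",np.median(f[k,1]).round(4),"x",f[k,0].min().round(4),f[k,0].max().round(4))
cv2.imwrite("pics/p7.png",cv2.resize(c["image"][140:210,240:340,::-1],(800,560),interpolation=cv2.INTER_CUBIC))
E
python3 rel.py; python3 rk.py sideE.npz
```

```text
time: 19.77
ee_pos: [0.521, -0.3155, 0.1115]
eef_rot: [-0.045, 0.999, 0.001, 0.0]
ft_force: [0.1, 0.5, -1.4]
width: 0.0496
grip_force: 40.0
[ 0.52027177 -0.31693393  0.11106405] [ 3.14006944 -0.00002337 -3.05439955] [-0.2407829  -0.07695455 -2.0327501 ]
feet z exp 0.08306404650792648
leg a outer face y(exp .066; bump .071) 99 [0.06566244 0.07058754 0.07187751 0.07446156 0.07662758] x [-0.01816086 -0.01581662  0.01201597  0.01276441] zmin [0.08457645 0.0932429 ]
0.0 3 y 0.0734 x -0.0143 -0.0055
0.006 8 y 0.0764 x -0.0145 0.0107
0.012 14 y 0.0717 x -0.0142 0.0118
0.018 11 y 0.0715 x -0.0153 0.012
0.024 12 y 0.0707 x -0.0158 0.0125
0.03 12 y 0.0716 x -0.0146 0.0134
0.036 10 y 0.0714 x -0.0158 0.0127
0.042 11 y 0.0707 x -0.0157 0.0135
0.048 12 y 0.0755 x -0.0185 0.0122
0.054 6 y 0.0737 x -0.019 0.0004
filled face (exp -.024) 113 [-0.02868903 -0.00652208] x [-0.07570998 -0.07271408  0.06624269  0.07045747] z 0.05174881990968708
housing (.093) 67 0.0884713129185594 x(+-.018?) [-0.02691719  0.01770611]
housing top 20 [[-0.024234201654066083, 0.0723030380062157, 0.03660870554465995], [-0.004262375703061504, 0.08627546665558741, 0.038780778888845846], [0.018695461994029508, 0.08952331249595051, 0.04029767508023837]]
```

View pics/p7.png

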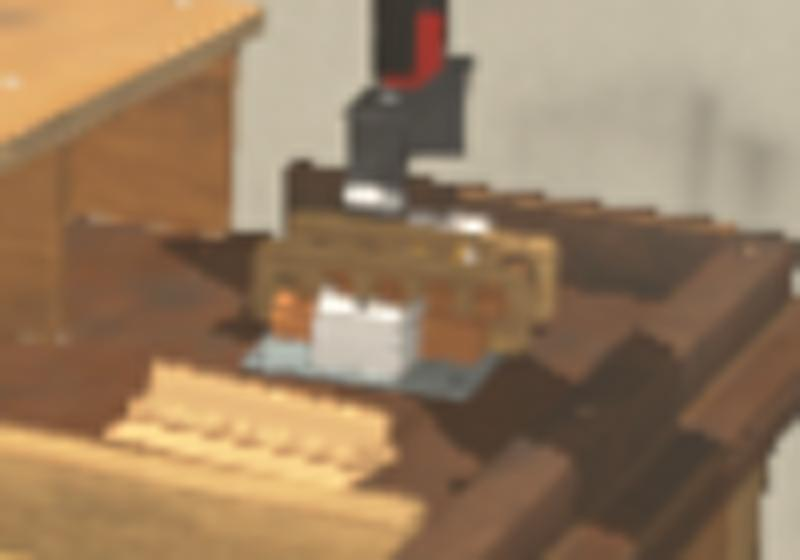

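The bar is held level above the rack: foot at (375,195), housing at (365,330). The leg's y is about 5.6 mm too high. I refine x by measuring the housing and leg the same way.

```bash
python3 - <<'E'
from h import *
for f in("sideA","sideC","sideD","sideE"):
    c=dict(np.load(f+".npz")); P=cloud(c); t=.087
    o=((P-[.519,-.3226,0])@np.array([[np.cos(t),-np.sin(t),0],[np.sin(t),np.cos(t),0],[0,0,1]]))
    br=(c["image"].min(-1)>120)
    k=br&(abs(o[...,0])<.04)&(abs(o[...,1]-.09)<.02)&(o[...,2]>.012)&(o[...,2]<.045)
    rows=[]
    for v in range(k.shape[0]):
        if k[v].sum()>4: q=o[v,k[v]]; rows.append((v,k[v].sum(),q[:,0].min()*1e3,q[:,0].max()*1e3,np.median(q[:,1])*1e3,np.median(q[:,2])*1e3))
    print(f); print(np.round(rows,1))
# bar foot in sideE (white foot) 
k=br&(abs(o[...,0])<.03)&(abs(o[...,1]-.07)<.015)&(o[...,2]>.07)&(o[...,2]<.1)
q=o[k]; print("foot",len(q),q.min(0),q.max(0),np.median(q,0))
E
```

```text
sideA
[[178.   11.  -24.9  20.7  85.9  38.9]
 [179.   13.  -26.7  18.1  92.3  36.6]
 [180.   13.  -25.   20.3  91.   32.4]
 [181.   12.  -25.1  19.5  92.2  29.1]
 [182.   12.  -24.6  20.2  92.2  24.4]
 [183.   11.  -24.3  15.3  91.6  19.8]
 [184.    6.  -25.7  -6.4  91.6  17.2]]
sideC
[[178.    9.   -9.6  20.7  87.6  39.5]
 [179.   13.  -26.6  19.7  92.7  37.1]
 [180.   12.  -22.9  19.9  92.5  32.9]
 [181.   13.  -25.2  18.4  92.5  28.6]
 [182.   13.  -25.4  19.5  92.1  24.7]
 [183.   13.  -25.7  19.3  92.1  20.1]
 [184.   12.  -25.2  18.   92.1  16.2]]
sideD
[[178.   10.  -13.7  20.7  88.6  39.5]
 [179.   13.  -27.   19.7  93.   36.9]
 [180.   12.  -22.7  20.7  93.2  32.8]
 [181.   12.  -25.5  19.2  93.5  29.2]
 [182.   12.  -25.1  19.7  92.3  24.7]
 [183.   13.  -25.7  19.1  91.9  19.9]
 [184.   12.  -25.   18.6  92.6  15.9]
 [185.    6.  -23.5  -3.4  94.2  13.5]]
sideE
[[178.   10.  -13.6  20.3  88.2  39.2]
 [179.   13.  -26.9  20.3  92.3  36.9]
 [180.   13.  -25.3  19.4  93.1  32.9]
 [181.   12.  -25.   19.5  93.   29.3]
 [182.   12.  -25.1  18.8  93.   24.8]
 [183.   12.  -25.5  18.9  93.2  20.9]
 [184.   12.  -25.   18.4  92.5  16. ]]
foot 18 [-0.01446024  0.06998418  0.09148365] [0.01183317 0.07754114 0.09945063] [-0.00107951  0.07478656  0.0957269 ]
```

```bash

python3 -m pendant '[{"dp":[0.007,-0.04,0],"rotation":[0,0,0],"jaw":0.3},{"dp":[0.007,-0.04,0.1],"rotation":[0,0,0],"jaw":0.3},{"dp":[0.007,-0.04,0.2],"rotation":[0,0,0],"jaw":0.3},{"dp":[0.007,-0.04,0.25],"rotation":[0,0,0],"jaw":0.3},{"dp":[0.007,-0.04,0.25],"rotation":[0,0,0],"jaw":0.3}]' 50
python3 rel.py
```

```text
time: 21.0
ee_pos: [0.5193, -0.3227, 0.0726]
eef_rot: [-0.044, 0.999, 0.001, -0.001]
ft_force: [0.2, 0.2, -1.1]
width: 0.0496
grip_force: 50.0
[ 0.51981267 -0.3229608   0.07364501] [ 3.14010617  0.00014327 -3.05440948] [ 0.31021725 -0.17812519 -1.28778149]
feet z exp 0.045645005442645534
leg a outer face y(exp .066; bump .071) 94 [0.06179425 0.06409084 0.06583883 0.06759121 0.07003739] x [-0.01816632 -0.01746604  0.01216801  0.01311029] zmin [0.04652601 0.05400549]
0.0 4 y 0.0663 x -0.017 0.0071
0.006 12 y 0.0686 x -0.017 0.0121
0.012 12 y 0.0657 x -0.0175 0.0123
0.018 12 y 0.0646 x -0.0176 0.0134
0.024 8 y 0.0652 x -0.0174 0.0088
0.03 11 y 0.0636 x -0.016 0.0091
0.036 9 y 0.0658 x -0.0166 0.0088
0.042 10 y 0.0652 x -0.0163 0.0092
0.048 12 y 0.0683 x -0.0196 0.0127
0.054 4 y 0.0681 x -0.0168 0.0136
```

View pics/p7.png

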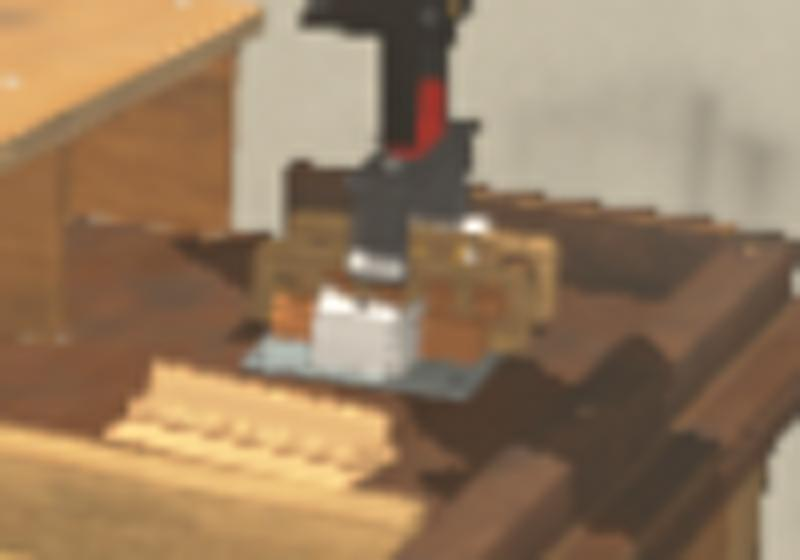

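The leg is directly over the socket: y 65.2 mm against 65.5 wanted, x within 1 mm (foot at (378,262), housing at (365,330)). I lower it into the sockets stepwise.

```bash

python3 -m pendant '[{"dp":[0,0,0.04],"rotation":[0,0,0],"jaw":0.3},{"dp":[0,0,0.08],"rotation":[0,0,0],"jaw":0.3},{"dp":[0,0,0.1],"rotation":[0,0,0],"jaw":0.3},{"dp":[0,0,0.1],"rotation":[0,0,0],"jaw":0.3}]' 60
python3 -c "
from h import *; s=r.read_state(); print(s['ee_pos'],s['ft_force'],s['torque'])"
python3 -m pendant '[{"dp":[0,0,0.02],"rotation":[0,0,0],"jaw":0.3},{"dp":[0,0,0.04],"rotation":[0,0,0],"jaw":0.3},{"dp":[0,0,0.04],"rotation":[0,0,0],"jaw":0.3}]'
python3 -c "
from h import *; s=r.read_state(); print(s['ee_pos'],s['ft_force'],s['torque'])"
```

```text
time: 22.1
ee_pos: [0.5196, -0.3229, 0.0582]
eef_rot: [-0.044, 0.999, 0.001, -0.0]
ft_force: [0.5, -0.1, -1.2]
width: 0.0496
grip_force: 60.0
[ 0.51955534 -0.32285186  0.05817079] [ 0.50732019 -0.07335444 -1.18486529] [ 0.03394143 -0.00036077 -0.02768925]
time: 22.48
ee_pos: [0.5199, -0.3223, 0.0524]
eef_rot: [-0.044, 0.999, 0.001, -0.0]
ft_force: [-0.6, 2.3, -0.0]
width: 0.0493
grip_force: 60.0
[ 0.51985955 -0.32232346  0.05240076] [-0.56492099  2.30917164 -0.00866357] [0.56046248 0.0622472  0.02577541]
```

```bash

for i in 1; do python3 -m pendant '[{"dp":[0,0.004,0.013],"rotation":[0,0,0],"jaw":0.3},{"dp":[0,0.004,0.026],"rotation":[0,0,0],"jaw":0.3},{"dp":[0,0.004,0.026],"rotation":[0,0,0],"jaw":0.3}]'; python3 -c "
from h import *; s=r.read_state(); print(s['ee_pos'],s['ft_force'],s['torque'])"; done
```

```text
time: 22.85
ee_pos: [0.5207, -0.3225, 0.0498]
eef_rot: [-0.044, 0.999, 0.001, 0.001]
ft_force: [-0.5, 2.9, 8.6]
width: 0.0495
grip_force: 60.0
[ 0.52067    -0.32245291  0.04979009] [-0.47745844  2.90043243  8.56230481] [ 0.73284781  0.2081895  -0.01757852]
```

```bash

python3 -m pendant '[{"dp":[0.003,0.004,0.015],"rotation":[0,0,0],"jaw":0.3},{"dp":[0.003,0.004,0.03],"rotation":[0,0,0],"jaw":0.3},{"dp":[0.003,0.004,0.03],"rotation":[0,0,0],"jaw":0.3}]'; python3 -c "
from h import *; s=r.read_state(); print(s['ee_pos'],s['ft_force'],s['torque'])"
python3 -m pendant '[{"dp":[0,0,0.015],"rotation":[0,0,0],"jaw":0.3},{"dp":[0,0,0.03],"rotation":[0,0,0],"jaw":0.3},{"dp":[0,0,0.03],"rotation":[0,0,0],"jaw":0.3}]'; python3 -c "
from h import *; s=r.read_state(); print(s['ee_pos'],s['ft_force'],s['torque'])"
```

```text
time: 23.22
ee_pos: [0.5206, -0.3221, 0.0453]
eef_rot: [-0.044, 0.999, 0.0, 0.001]
ft_force: [1.7, 0.4, 5.9]
width: 0.0492
grip_force: 60.0
[ 0.52058963 -0.3221086   0.04528779] [1.72605829 0.35930651 5.89393471] [ 0.48026406 -0.3067548  -0.02992664]
time: 23.6
ee_pos: [0.519, -0.3218, 0.0389]
eef_rot: [-0.044, 0.999, 0.001, -0.0]
ft_force: [3.6, -1.4, -8.3]
width: 0.0492
grip_force: 60.0
[ 0.51904053 -0.32177852  0.03887418] [ 3.62756455 -1.44523613 -8.29103312] [-0.36654978 -1.03471149 -0.00154889]
```

Snapped past the catches: the force has flipped to -8 N. I press on down to the seat.

```bash

python3 -m pendant '[{"dp":[0,0,0.015],"rotation":[0,0,0],"jaw":0.3},{"dp":[0,0,0.025],"rotation":[0,0,0],"jaw":0.3},{"dp":[0,0,0.025],"rotation":[0,0,0],"jaw":0.3}]'; python3 -c "
from h import *; s=r.read_state(); print(s['ee_pos'],s['ft_force'],s['torque'])"
python3 -m pendant '[{"dp":[0,0,0.01],"rotation":[0,0,0],"jaw":0.3},{"dp":[0,0,0.01],"rotation":[0,0,0],"jaw":0.3}]'; python3 -c "
from h import *; s=r.read_state(); print(s['ee_pos'],s['ft_force'],s['torque'])"
```

```text
time: 23.98
ee_pos: [0.519, -0.3218, 0.0359]
eef_rot: [-0.043, 0.999, 0.001, -0.0]
ft_force: [-0.6, -1.1, -1.9]
width: 0.0496
grip_force: 60.0
[ 0.51895284 -0.32182301  0.03589909] [-0.60235751 -1.1225722  -1.94456607] [-0.16718905 -0.02232734  0.00317616]
time: 24.22
ee_pos: [0.5193, -0.3218, 0.0346]
eef_rot: [-0.044, 0.999, 0.001, 0.0]
ft_force: [-0.0, 0.4, -0.3]
width: 0.0498
grip_force: 60.0
[ 0.5193324  -0.32182908  0.03455838] [-0.01879327  0.41185591 -0.28804223] [-0.03777761 -0.00817059 -0.04345879]
```

```bash

python3 -m pendant '[{"dp":[0,0,0.007],"rotation":[0,0,0],"jaw":0.3},{"dp":[0,0,0.007],"rotation":[0,0,0],"jaw":0.3}]'
python3 -m pendant '[{"dp":[0,0,0.007],"rotation":[0,0,0],"jaw":0.3},{"dp":[0,0,0.007],"rotation":[0,0,0],"jaw":0.3}]'
python3 -c "
from h import *; s=r.read_state(); print(s['ee_pos'],s['ft_force'],s['torque'])"
```

```text
time: 24.48
ee_pos: [0.5196, -0.3218, 0.0345]
eef_rot: [-0.044, 0.999, 0.001, 0.0]
ft_force: [-2.9, 4.0, 9.9]
width: 0.0492
grip_force: 60.0
time: 24.72
ee_pos: [0.5198, -0.3218, 0.0345]
eef_rot: [-0.044, 0.999, 0.001, 0.001]
ft_force: [-6.3, 5.8, 20.4]
width: 0.0497
grip_force: 60.0
[ 0.51982739 -0.32176419  0.03445536] [-6.26437232  5.84506076 20.41529274] [ 1.11864405  1.66550995 -0.02124558]
```

```bash

python3 -m pendant '[{"dp":[0,0,-0.006],"rotation":[0,0,0],"jaw":0.3},{"dp":[0,0,-0.006],"rotation":[0,0,0],"jaw":0.3},{"dp":[0,0,-0.006],"rotation":[0,0,0],"jaw":0.3},{"dp":[0,0,-0.006],"rotation":[0,0,0],"jaw":0.3}]'
python3 rel.py | head -3; python3 rk.py sideE.npz | head -1
```

```text
time: 25.22
ee_pos: [0.5196, -0.3218, 0.0345]
eef_rot: [-0.044, 0.999, 0.001, 0.0]
ft_force: [-3.5, 3.3, 11.8]
width: 0.0496
grip_force: 60.0
[ 0.51959144 -0.32175491  0.03446063] [ 3.1398145   0.00099387 -3.05429651] [-3.11684677  3.96072805 11.07310676]
feet z exp 0.006460634580526179
leg a outer face y(exp .066; bump .071) 80 [0.05510196 0.06135331 0.06577947 0.06858753 0.07348301] x [-0.03396425 -0.03033959  0.02195621  0.02908621] zmin [0.04654944 0.05187069]
filled face (exp -.024) 83 [-0.02876804 -0.0067021 ] x [-0.07551243 -0.07447691  0.06692002  0.07087566] z 0.05184465416050344
```

View pics/p7.png

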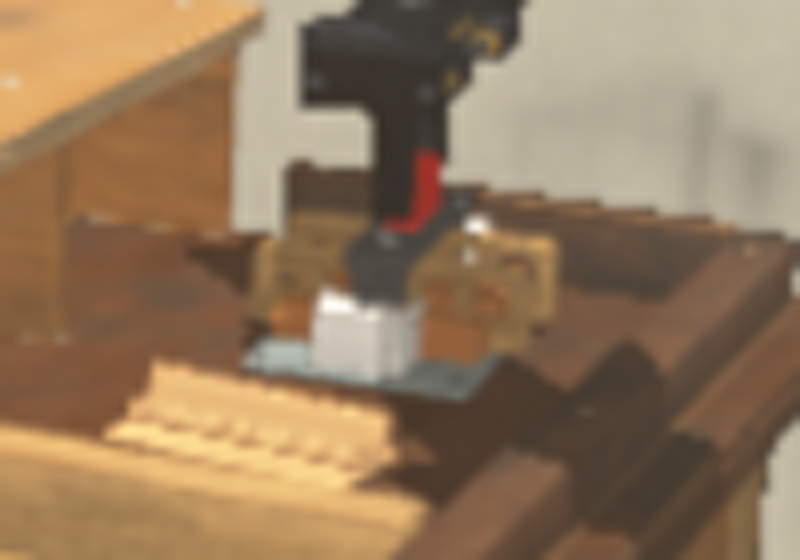

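The bar is seated across both gauges: the beam at (400,255) sits just above the housing at (365,330), with the grip holding and about 11 N of downward force. I hand it in.

```bash
python3 -c "
from bench import r; s=r.read_state(); print(s['ft_force'],s['grip_force']); print(r.close_job())"
```

```text
[-3.11684677  3.96072805 11.07310676] 60.0035554356873
the job is handed in; nothing more can be done
None
```

The ring gauge stands in the slot and the bar is snapped fully down on the rack, and I handed the job in while still gripping the handle and pressing down at about 11 N; no verdict came back.

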